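# Unlock the egg-painting supply box and hold the lock open

## Task

Lift the domed lid off the key pot by its knob and set it down upright on the middle of the cork mat, then draw the key out of the pot. Push the key fully home into the lock on top of the grey steel box, working it past the sticky pins, then turn it a quarter turn clockwise against the spring and finish like that, still gripping the key and holding it turned. Do not knock over or shift the other things on the table.

Things in the scene. Friction and masses are not known exactly. Their poses are not given: they have to be found in the camera images.
- pot: Fixed round stoneware pot, 104 mm across, rim 40 mm above the table. A square wooden insert fills it (62 x 62, top 44 mm above the table); the key stands in the slot in its middle. Origin: centre of the underside, on the table; z up; the slot's long side runs along x.
- lid: Loose domed stoneware lid over the key, 100 mm across, 0.11 to 0.23 kg, its rim (4 mm thick) resting on the pot's rim, 40 mm above the table. Origin: centre of its open underside; z up. Outside 58 mm high without the knob, inside 53. It must rise 60 mm to clear the key, whose top stands 48 mm above the pot's rim.
- lid_knob (a point): Middle of the lid's round knob, 81 mm above the lid's origin, where it is widest (26 mm). The knob stands on the lid's flat top: neck 16 mm across from 23 to 13 mm below this point, then widening; knob's top 11 mm above this point.
- mat: Fixed round cork mat, 130 mm across, 4 mm thick, flat on the table. Origin: centre of its underside; its top is 4 mm above that.
- key: Loose key, about 50 g, upright in the pot's slot, under the lid. Origin: centre of the shoulder's underside, on its long axis; z up to the head, x along the width of blade and head, y across. Shoulder: 18 mm round, z 0 to 7. Plastic head: 28 (x) by 10 (y) mm, z 6 to 44. A half turn about z makes no difference. In the pot the shoulder rests on the insert, 44 mm above the table.
- key_tip (a point): End of the key's steel blade, 38 mm below the key's origin. The blade is 12 mm wide (along the key's x) and 5 mm thick (y), its last 6 mm stepped down to 9 by 2.6 mm.
- lockbox: Fixed grey steel supply box, 184 x 144 mm, 85 mm high, with the lock in the middle of its top. Origin: centre of its underside, on the table; x and y along its sides, z up.
- keyway (a point): Centre of the keyway's mouth in the face of the round brass lock cylinder, 87 mm above the table, inside a steel ring (24 mm inner, 40 outer, 2 mm proud of the face). z up. The slot, 13.8 by 6.8 mm, over 38 deep, has its long side along this point's x, which turns with the cylinder and at rest is the box's x. The key is home when its shoulder sits on this face.
- plug (a joint): Turn of the lock cylinder, rad: 0 at rest, growing clockwise seen from above, stop at 1.62, none the other way; a spring returns it (0.1 N m at a quarter turn). Two sticky sprung pins stand 3 mm into the keyway from its long sides, 13 and 23 mm deep, opposite ways: a straight push past them takes 10 to 20 N, less if the key is swept about 1 mm from side to side across the slot.
- eggcup_a: Bystander, loose: wooden egg cup with an egg fixed in it, 45 wide, 76 tall (mm). Origin: centre of its underside; z up.
- eggcup_b: Bystander, loose: ceramic egg cup with an egg fixed in it, 45 wide, 76 tall (mm). Origin: centre of its underside; z up.
- candle: Bystander, loose: unlit candle stub on a small round foot, foot 38 across, 74 tall with wick (mm). Origin: centre of its underside; z up.
- bowl: Bystander, loose: empty shallow ceramic bowl, 110 across, 40 tall (mm). Origin: centre of its underside; z up.
- jar: Bystander, loose: closed glass jar, 56 across, 75 tall (mm). Origin: centre of its underside; z up.
Not all that is in view belongs to the job. What is shaped like the pot but pink or yellow is not meant.

How it is judged (in metres and radians):
On the way, in this order (a step that is already met when the one before it is completed fails the run):
1. the lid stands upright on the cork mat, let go (horizontal distance between lid and mat below 0.03 m and angle between lid's own z axis and vertical below 0.1 rad and z of lid in the frame of mat below 0.01 m and contact force between the fingers and lid below 0.1 N and contact force between lid and mat above 0.3 N), for 0.2 s.
2. the key is drawn out of the pot by the gripper (z of key_tip in the frame of pot above 0.046 m and contact force between the fingers and key above 1 N), for 0.1 s.
3. the key is fully home in the lock, the cylinder not yet turned (z of key in the frame of keyway below 0.003 m and horizontal distance between key and keyway below 0.004 m and angle between key's own z axis and vertical below 0.12 rad and angle between the x axis of key and the x axis of keyway, either way round below 0.3 rad and value of joint plug below 0.3 rad), for 0.2 s.
At the end, for the whole second after the job is handed in: Key home in the lock (shoulder within 3 mm of the face, centred within 4 mm, upright); cylinder turned at least 1.40 rad clockwise and staying so, the fingers gripping the key; lid upright on the mat, centre within 30 mm of the mat's, untouched by the fingers (all of step 1 and value of joint plug above 1.4 rad and contact force between the fingers and key above 2 N and velocity of joint plug below 0.2 rad/s and z of key in the frame of keyway below 0.003 m and horizontal distance between key and keyway below 0.004 m and angle between key's own z axis and vertical below 0.12 rad and angle between the x axis of key and the x axis of keyway, either way round below 0.3 rad); the arm keeps its last pose, push and grip.
It fails at once if a bystander is knocked over or shifted by more than 40 mm (angle between any of eggcup_a, eggcup_b, candle, bowl, jar's own z axis and vertical above 0.5 rad or distance of any of eggcup_a, eggcup_b, candle, bowl, jar from where it was at the start of the episode above 0.04 m).
It also fails if it takes over 72 s, if anything falls off the work surface, if the arm or the gripper's body presses on something with over 40 N, if the wrist force passes 120 N, or if a joint passes its speed limit or range.

## Robot

A 7-joint arm with a two-finger parallel gripper is mounted at the origin on the work surface. World frame = base frame: x ahead of the robot, y to its left, z up, the work surface at z = 0. Lengths are in mm, angles in degrees, forces in N, time in s.
With the tool pointing down it reaches from about 425 to 825 mm from the base axis. Payload 3.6 kg.
Tool frame: the origin (TCP) lies midway between the tips of the shut fingers; the grasp point (between the pads) lies 19 mm behind it; y points along the fingers, z is the direction in which the jaws open and shut, and the axes are right-handed (so a half turn about y gives the same grasp; the last joint's range is limited). The gripper opens to 85 mm and grips with 20 to 120 N. Pads are 22 mm wide; open, the fingers measure 114 mm over their backs; the gripper's body (76 mm by 85 mm) begins 54 mm behind the grasp point. The pads swing forward as they close: fully open they stand 13 mm farther back than shut.
Start: joints at [65.518, 35.231, -0.722, 81.555, 0.464, 63.22, -2.315], TCP at [253.609, -598.45, 197.497] pointing down, gripper open.
Joint ranges: [-178.69, 178.69], [-17.37, 117.87], [-77.05, 75.6], [15.02, 138.74], [-78.02, 258.01], [0.78, 113.62], [-162.83, 162.83]. Speed limits (degrees/s): [159.86, 159.86, 180, 180, 180, 180, 180].

## Interface

Orientations are given as a 3x3 rotation matrix whose columns are the frame's x, y, z axes.
In Python, from rig import arm gives the robot as it stands.
- The arm moves only by the shell command python3 -m creep 'ROWS'. ROWS is JSON, a list of rows, each a list of 7 numbers: the shift along the tool's x, y, z in m, then the turn, a rotation vector about the tool's x, y, z in rad, then the gripper command: -1 is shut, 1 is fully open, values between are in proportion. A call has 1 to 10 rows; each row is the pose to reach, as a shift and turn from the pose measured when the call began, along the tool's axes at that moment; what a row does not reach only later rows make up. A row lasts 1/12 s, in which the tool goes at most 41.7 mm and 7.16 degrees, less where a joint would pass 70% of its speed; a pose out of reach is approached as far as the arm can. A call with a gripper value outside its range is refused whole. The fingers move at their own pace and stop on an object; the grip force is fixed at half the most. Time passes only in rows, so rows that repeat a pose let the fingers close. It gives the time, the measured TCP pose, the force and the opening at its end, in the units of the state.
- arm.get_obs(): the state, without advancing time (a new reading comes with each control period).
- arm.grab_frame(name): name is "scene" or "top" or "wrist"; returns the picture (420x560x3 uint8, red, green, blue); there is no depth.
- arm.calibration(name): a dict with "fx", "fy", "cx", "cy" (pixels), "k1" (the pictures are not rectified: a ray, as slopes to the right and down, at radius r is drawn at 1 + k1 r^2 times it, then the intrinsics apply), "world_to_cam" (4x4, takes a point from world to camera coordinates). Camera axes: x right, y down, z forward; pixel columns grow to the right and rows downward; lengths in mm; the calibration is good to about 2 mm. A picture is of the moment at which its call begins: read the wrist's pose just before it. calibration takes no time and is no camera call; for the wrist camera it gives the pose at the moment of the call.
- arm.finish_job(): hands the job in, once; it reports no verdict.
The state is a dict: "time": time; "joint_positions": joint angles; "qd": joint speeds; "joint_efforts": joint torques, N m; "ee_pos": TCP position; "tool_rot": TCP orientation; "contact_force": force on the tool from outside, world axes, zero at the start; "moment": the same for the moment, N m; "finger_gap": finger opening in mm.
Only numpy, scipy, OpenCV 4.12 (cv2) and the standard library are available. Lean on these libraries where they do the work, as an engineer would, in place of code of your own. Each camera call takes 0.05 s, during which the arm holds its last target.

## Working session

There is one attempt and no reset: what is moved stays moved. The work goes in short steps, Python scripts to look and compute and a shell command to move; the robot and the scene stay as the last step left them, time stands still between calls to the robot, and variables do not carry over. Pictures are saved under pics/ and viewed, and the job is handed in when it is done.

```bash
ls; mkdir -p pics; python3 - <<'E'
from rig import arm
import cv2,numpy as np
np.set_printoptions(suppress=True,precision=4)
o=arm.get_obs(); print({k:np.round(v,3).tolist() for k,v in o.items()})
for n in ["scene","top"]:
    f=arm.grab_frame(n); cv2.imwrite(f"pics/{n}0.png",f[:,:,::-1]); c=arm.calibration(n); print(n,c)
E
```

```text
pics
{'time': 0.0, 'joint_positions': [65.517, 35.29, -0.721, 81.644, 0.463, 63.219, -2.315], 'qd': [-0.037, -0.017, -0.091, -0.074, 0.025, 0.045, 0.017], 'joint_efforts': [0.001, -46.921, 0.259, -17.103, 0.01, 0.01, 0.0], 'ee_pos': [253.259, -597.683, 196.315], 'tool_rot': [[-0.921, -0.001, 0.39], [-0.39, 0.002, -0.921], [0.0, -1.0, -0.003]], 'contact_force': [0.167, 0.446, 0.201], 'moment': [0.01, -0.006, -0.055], 'finger_gap': 85.614}
scene {'fx': 517.1320499301827, 'fy': 517.1320499301827, 'cx': 281.40374452858265, 'cy': 212.13613411842815, 'k1': -0.05319407811605665, 'world_to_cam': array([[   0.1366,    0.9906,    0.0105,   51.5156],
       [   0.7794,   -0.101 ,   -0.6183, -410.8171],
       [  -0.6114,    0.0927,   -0.7859, 1919.3259],
       [   0.    ,    0.    ,    0.    ,    1.    ]])}
top {'fx': 445.9530005694134, 'fy': 445.9530005694134, 'cx': 283.3005293672055, 'cy': 212.7999034433556, 'k1': -0.05943123527363346, 'world_to_cam': array([[   0.013 ,   -0.9997,    0.0218, -160.13  ],
       [  -0.987 ,   -0.0163,   -0.1601,  573.127 ],
       [   0.1604,   -0.0194,   -0.9869, 1146.5156],
       [   0.    ,    0.    ,    0.    ,    1.    ]])}
```

View pics/scene0.png

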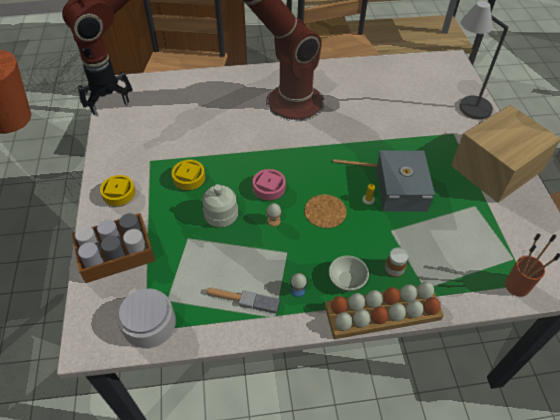

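View pics/top0.png

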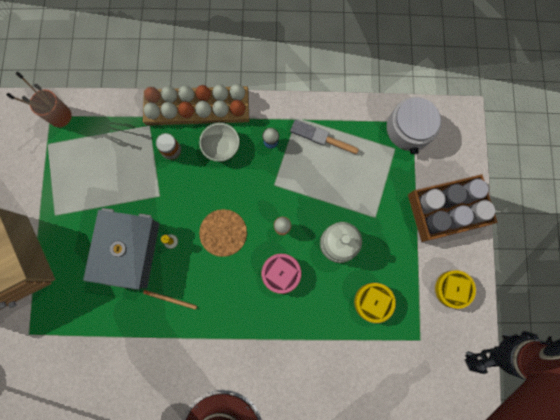

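The top view shows the lid at about (341,242), the mat at (223,232), the lock at (118,249) and the candle at (168,240), right beside the box. I'll enlarge those.

```bash
cat > h.py <<'E'
from rig import arm
import cv2,numpy as np
np.set_printoptions(suppress=True,precision=3)
def ray(n,u,v,c=None):
    c=c or arm.calibration(n)
    K=np.array([[c['fx'],0,c['cx']],[0,c['fy'],c['cy']],[0,0,1.]])
    p=cv2.undistortPoints(np.array([[[u,v]]],float),K,np.array([c['k1'],0,0,0,0.]))[0,0]
    W=np.array(c['world_to_cam']); R=W[:3,:3];t=W[:3,3]
    return -R.T@t, R.T@np.array([p[0],p[1],1])
def atz(n,u,v,z,c=None):
    o,d=ray(n,u,v,c); return o+d*(z-o[2])/d[2]
def proj(n,P,c=None):
    c=c or arm.calibration(n)
    K=np.array([[c['fx'],0,c['cx']],[0,c['fy'],c['cy']],[0,0,1.]])
    W=np.array(c['world_to_cam'])
    return cv2.projectPoints(np.atleast_2d(np.array(P,float)),cv2.Rodrigues(W[:3,:3])[0],W[:3,3],K,np.array([c['k1'],0,0,0,0.]))[0][:,0]
def tri(*obs):
    A=np.zeros((3,3));b=np.zeros(3)
    for r in obs:
        o,d=ray(*r);d=d/np.linalg.norm(d);M=np.eye(3)-np.outer(d,d);A+=M;b+=M@o
    return np.linalg.solve(A,b)
def crop(src,x0,y0,w,h,s,out):
    f=cv2.imread(src)[y0:y0+h,x0:x0+w]; f=cv2.resize(f,None,fx=s,fy=s,interpolation=cv2.INTER_CUBIC)
    for i in range(0,w,10):
        cv2.line(f,(i*s,0),(i*s,6 if i%50 else 14),(0,0,255),1)
        if i%20==0: cv2.putText(f,str(x0+i),(i*s,22),0,.35,(0,0,255),1)
    for i in range(0,h,10):
        cv2.line(f,(0,i*s),(6,i*s),(0,0,255),1)
        if i%20==0: cv2.putText(f,str(y0+i),(8,i*s+4),0,.35,(0,0,255),1)
    cv2.imwrite(out,f)
E
python3 -c "
from h import *
crop('pics/top0.png',70,195,140,105,5,'pics/t_box.png')
crop('pics/top0.png',190,190,200,110,4,'pics/t_lid.png')
crop('pics/scene0.png',300,140,160,100,5,'pics/s_box.png')
crop('pics/scene0.png',180,150,180,90,4,'pics/s_lid.png')"
```

```text
(no output)
```

View pics/t_box.png

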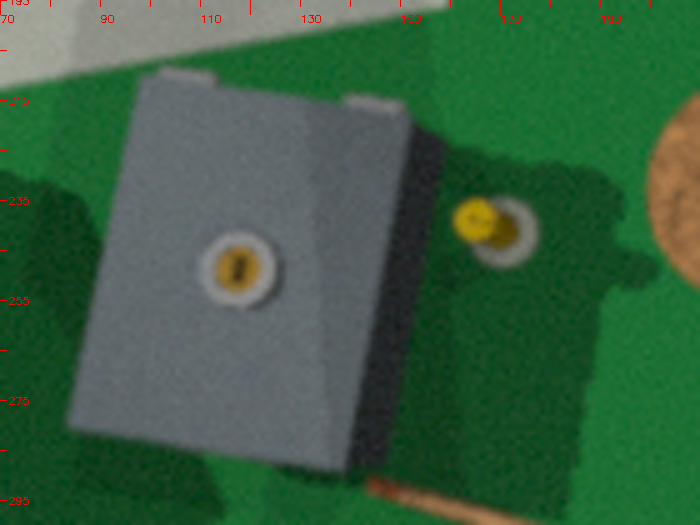

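View pics/t_lid.png

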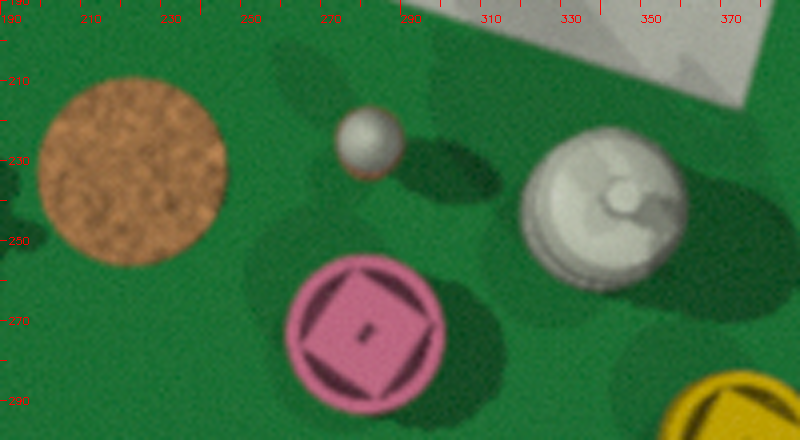

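View pics/s_box.png

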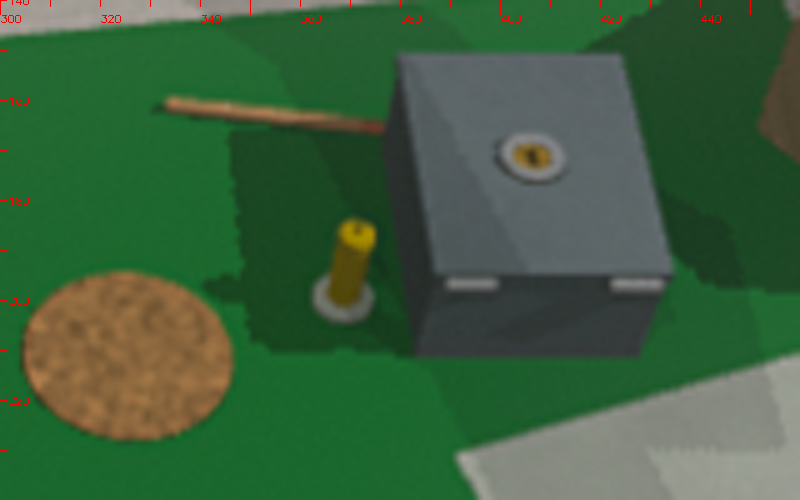

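View pics/s_lid.png

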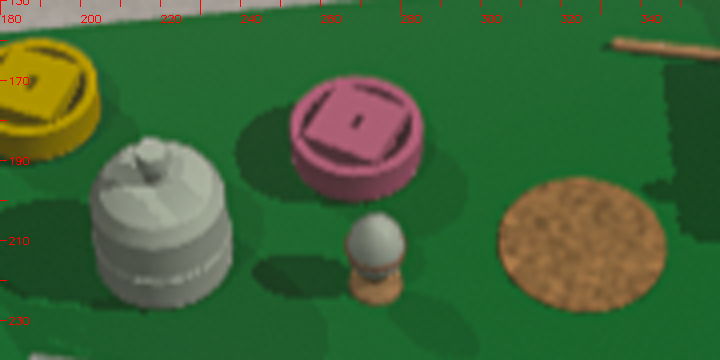

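```bash
python3 - <<'E'
from h import *
print('mat',atz('top',223,233,4),atz('scene',325.5,211.2,4))
print('knob tri',tri(('top',346.3,238.8),('scene',218,189.5)),atz('top',346.3,238.8,128),atz('scene',218,189.5,121))
print('kw',tri(('top',117.8,248.8),('scene',406.6,171.2)),atz('top',117.8,248.8,87),atz('scene',406.6,171.2,87))
C=[atz('top',70+a/5,195+b/5,85) for a,b in [(142,75),(410,108),(345,470),(68,428)]]
print(np.array(C),np.mean(C,0))
for i in range(4):
    d=C[(i+1)%4]-C[i]; print(np.linalg.norm(d),np.degrees(np.arctan2(d[1],d[0])))
C=[atz('scene',300+a/5,140+b/5,85) for a,b in [(435,273),(672,273),(622,55),(400,55)]]
print(np.array(C),np.mean(C,0))
for i in range(4):
    d=C[(i+1)%4]-C[i]; print(np.linalg.norm(d),np.degrees(np.arctan2(d[1],d[0])))
print('cup',tri(('top',282,226),('scene',274,209)),'candle',tri(('top',166,239),('scene',371,187)))
print('cupbowl', atz('top',219,143,35),'jar',atz('top',168,147,70),'cupb',atz('top',271,137,55))
E
```

```text
mat [523.488  12.767   4.   ] [528.162  12.397   4.   ]
knob tri [ 500.282 -307.609  122.079] [ 499.563 -307.47   128.   ] [ 499.554 -306.835  121.   ]
kw [468.926 271.886  86.38 ] [468.819 271.207  87.   ] [469.388 272.075  87.   ]
[[568.839 329.986  85.   ]
 [553.832 188.679  85.   ]
 [368.354 211.151  85.   ]
 [386.494 354.317  85.   ]] [469.38  271.033  85.   ]
142.10208883088004 -96.06206359417668
186.8343071331323 173.09172984496908
144.3108527047314 82.77897392905315
183.96135172475078 -7.6003759535753925
[[551.993 187.564  85.   ]
 [570.054 328.953  85.   ]
 [389.482 355.465  85.   ]
 [371.977 213.229  85.   ]] [470.877 271.303  85.   ]
142.53769057901044 82.72066507805799
182.50834431779145 171.64733452256044
143.3093402451969 -97.01574097910525
181.83630818313793 -8.11393346252503
cup [ 538.863 -148.818   54.186] candle [498.545 154.914  62.999]
cupbowl [770.934  29.203  35.   ] jar [746.131 161.477  70.   ] cupb [ 784.197 -115.084   55.   ]
```

```bash
cat >> h.py <<'E'
from scipy.spatial.transform import Rotation as Ro
def Rdown(yaw):
    y=np.radians(yaw); z=np.array([np.cos(y),np.sin(y),0]); yy=np.array([0,0,-1.]); return np.stack([np.cross(yy,z),yy,z],1)
def go(pos,yaw=None):
    """shift and turn in tool axes (m, rad) from now to TCP pos [mm], jaw yaw [deg]"""
    o=arm.get_obs(); R=np.array(o['tool_rot']); p=np.array(o['ee_pos'])
    cy=np.degrees(np.arctan2(R[1,2],R[0,2]))
    if yaw is None: yaw=cy
    rv=Ro.from_matrix(R.T@Rdown(yaw)).as_rotvec()
    print('now',p,'yaw',round(cy,2),'gap',round(o['finger_gap'],1),'t',o['time'],'F',np.array(o['contact_force']))
    print('shift',np.round(R.T@(np.array(pos)-p)/1000,4),'turn',np.round(rv,4))
def snap(n,name):
    c=arm.calibration(n); f=arm.grab_frame(n); cv2.imwrite(f'pics/{name}.png',f[:,:,::-1]); 
    import pickle; pickle.dump(c,open(f'pics/{name}.pkl','wb')); return c
def cal(name):
    import pickle; return pickle.load(open(f'pics/{name}.pkl','rb'))
E
python3 -c "
from h import *
go([500,-307,192],-67)"
```

```text
now [ 253.317 -597.767  196.452] yaw -67.03 gap 85.3 t 0.1 F [ 0.328 -0.176  0.122]
shift [-0.341  0.005 -0.172] turn [ 0.002 -0.001  0.   ]
```

```bash
python3 -m creep '[[-0.341,0.003,-0.172,0.002,0,0,1],[-0.341,0.003,-0.172,0.002,0,0,1],[-0.341,0.003,-0.172,0.002,0,0,1],[-0.341,0.003,-0.172,0.002,0,0,1],[-0.341,0.003,-0.172,0.002,0,0,1],[-0.341,0.003,-0.172,0.002,0,0,1],[-0.341,0.003,-0.172,0.002,0,0,1],[-0.341,0.003,-0.172,0.002,0,0,1],[-0.341,0.003,-0.172,0.002,0,0,1],[-0.341,0.003,-0.172,0.002,0,0,1]]'
python3 -c "
from h import *
snap('wrist','w1'); go([500,-307,192],-67); print(arm.get_obs()['joint_positions'])"
```

```text
time: 0.93
ee_pos: [506.6, -296.0, 193.3]
tool_rot: [[-0.915, 0.004, 0.403], [-0.403, 0.008, -0.915], [-0.006, -1.0, -0.005]]
contact_force: [1.8, 1.5, 0.5]
finger_gap: 85.2
now [ 505.139 -298.196  193.287] yaw -66.31 gap 85.6 t 0.9833 F [ 0.982  1.36  -0.19 ]
shift [0.008 0.001 0.006] turn [ 0.004  0.012 -0.004]
[ 30.31   29.757  -2.668  92.784   1.161  57.533 -38.941]
```

View pics/w1.png

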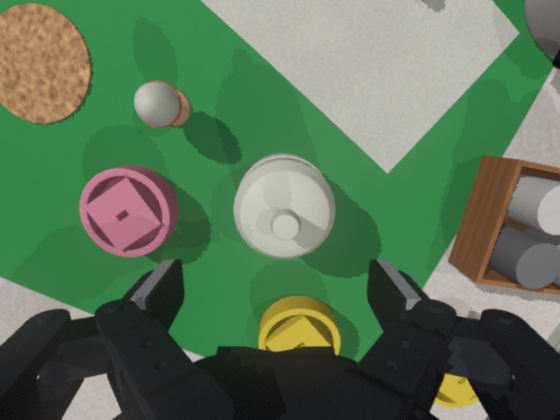

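The wrist view shows the knob's top at about (286,226), centred between the fingers.

```bash
python3 -c "
from h import *
print(atz('',286,226,130,cal('w1'))); go([500,-307,150],-67)"
```

```text
[ 501.808 -307.542  130.   ]
now [ 505.139 -298.196  193.287] yaw -66.31 gap 85.6 t 0.9833 F [ 0.982  1.36  -0.19 ]
shift [0.008 0.043 0.006] turn [ 0.004  0.012 -0.004]
```

```bash
python3 -m creep '[[0.008,0.02,0.006,0.004,0.012,-0.004,1],[0.008,0.043,0.006,0.004,0.012,-0.004,1],[0.008,0.043,0.006,0.004,0.012,-0.004,0.4],[0.008,0.043,0.006,0.004,0.012,-0.004,0.2],[0.008,0.043,0.006,0.004,0.012,-0.004,0.2]]'
python3 -c "
from h import *
go([500.5,-307.2,101.5],-67)"
```

```text
time: 1.4
ee_pos: [500.3, -307.7, 150.9]
tool_rot: [[-0.921, 0.001, 0.39], [-0.39, -0.0, -0.921], [-0.001, -1.0, 0.001]]
contact_force: [0.3, -0.4, -0.1]
finger_gap: 52.3
now [ 500.275 -307.712  150.942] yaw -67.07 gap 52.3 t 1.4 F [ 0.284 -0.365 -0.147]
shift [-0.     0.049 -0.   ] turn [-0.001 -0.001 -0.001]
```

```bash
python3 -m creep '[[0,0.025,0,0,0,0,0.2],[0,0.04,0,0,0,0,0.2],[0,0.049,0,0,0,0,0.2],[0,0.049,0,0,0,0,0.2],[0,0.049,0,0,0,0,-1],[0,0.049,0,0,0,0,-1],[0,0.049,0,0,0,0,-1],[0,0.049,0,0,0,0,-1],[0,0.049,0,0,0,0,-1],[0,0.049,0,0,0,0,-1]]'
python3 -c "
from h import *
go([500.5,-307.2,170],-67)"
```

```text
time: 2.23
ee_pos: [500.6, -307.8, 102.4]
tool_rot: [[-0.921, 0.001, 0.39], [-0.39, -0.001, -0.921], [-0.001, -1.0, 0.001]]
contact_force: [0.1, -0.3, -0.3]
finger_gap: 0.2
now [ 500.553 -307.827  102.392] yaw -67.07 gap 0.2 t 2.2333 F [ 0.066 -0.262 -0.346]
shift [-0.    -0.068 -0.001] turn [-0.001 -0.001 -0.001]
```

The fingers shut on nothing (gap 0.2), so I'll look.

```bash
python3 -c "
from h import *
snap('wrist','w2'); snap('scene','s2');snap('top','t2')
crop('pics/s2.png',170,120,150,110,5,'pics/s2c.png')
crop('pics/t2.png',280,190,140,110,5,'pics/t2c.png')
"
```

```text
(no output)
```

View pics/w2.png

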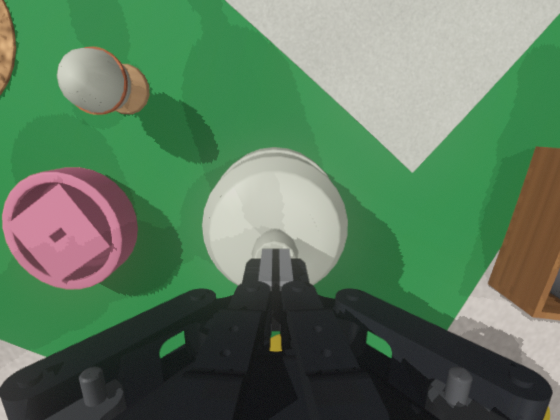

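View pics/s2c.png

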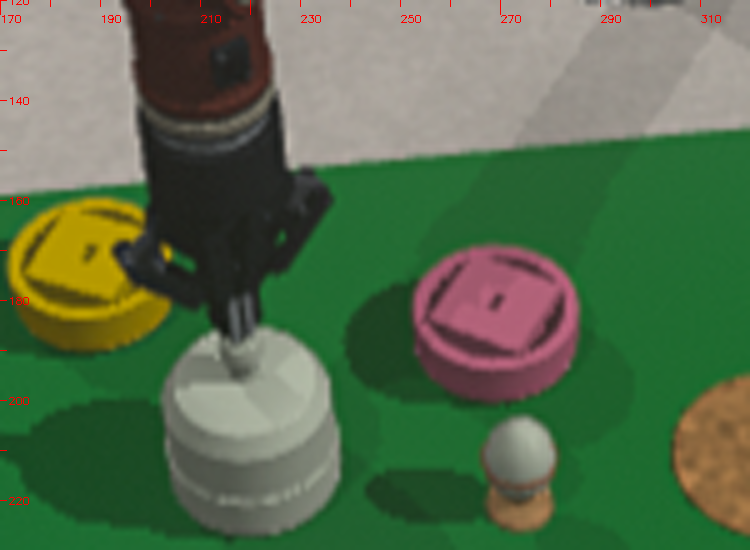

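View pics/t2c.png

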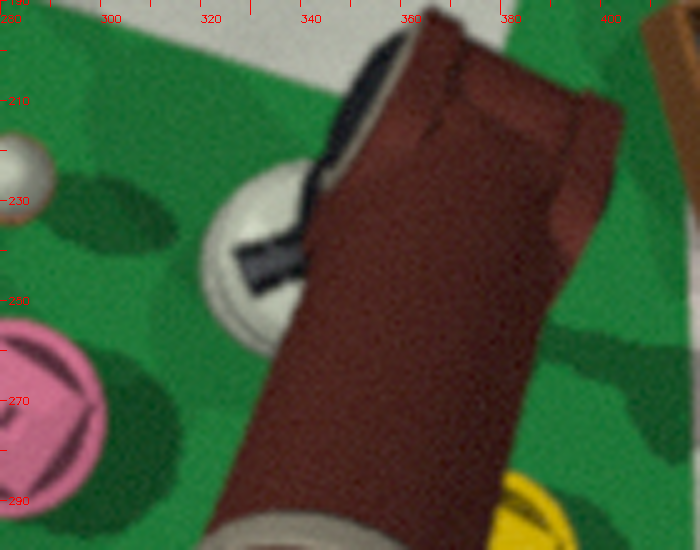

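```bash
python3 -c "
from h import *
o=arm.get_obs();p=np.array(o['ee_pos']);R=np.array(o['tool_rot'])
print('tcp',proj('scene',p),proj('top',p),proj('',p,cal('w2')))
print('knob121',proj('scene',[500.5,-307.2,121]),proj('',[500.5,-307.2,121],cal('w2')),proj('',[500.5,-307.2,132],cal('w2')))
c=cal('w2');W=np.array(c['world_to_cam']);print('cam',-W[:3,:3].T@W[:3,3],W[2,:3])
"
python3 -c "
from h import *
crop('pics/w2.png',190,130,180,140,4,'pics/w2c.png')
crop('pics/w1.png',220,140,130,130,4,'pics/w1c.png')"
```

```text
tcp [[218.261 193.982]] [[344.76  239.538]] [[274.685 242.659]]
knob121 [[217.893 189.759]] [[273.887 254.249]] [[273.841 262.564]]
cam [ 561.26  -281.902  278.525] [-0.238 -0.103 -0.966]
```

View pics/w2c.png

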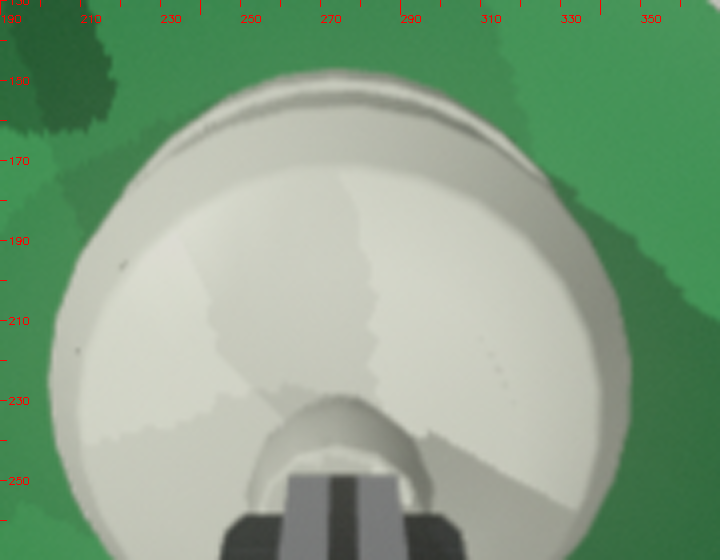

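View pics/w1c.png

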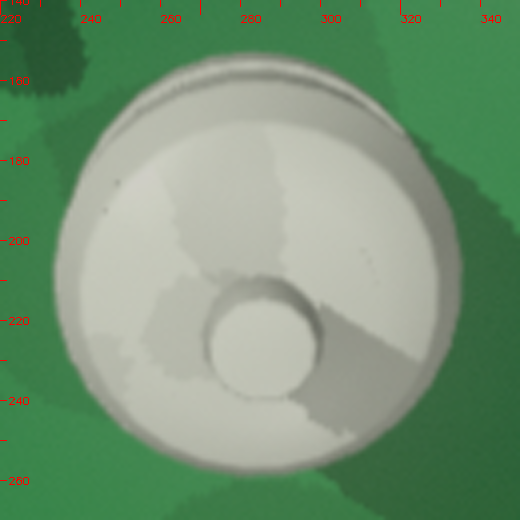

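```bash
python3 - <<'E'
from h import *
a=np.linspace(0,2*np.pi,60)
def ring(f,c,x,y,z,r,col):
    P=np.stack([x+r*np.cos(a),y+r*np.sin(a),0*a+z],1); q=proj('',P,c)
    cv2.polylines(f,[np.round(q*16).astype(int).reshape(-1,1,2)],True,col,1,cv2.LINE_AA,4)
for n,x0,y0,w,h in [('w2',160,110,220,180),('w1',180,120,200,150),('s2',170,150,110,80),('s2b',0,0,0,0)]:
    if n=='s2b': continue
    f=cv2.imread(f'pics/{n}.png'); s=4; M=f
    big=cv2.resize(f,None,fx=s,fy=s,interpolation=cv2.INTER_CUBIC)
    c=dict(cal(n)); 
    for k in ('fx','fy','cx','cy'): c[k]=c[k]*s
    X,Y=500.5,-307.2
    ring(big,c,X,Y,121,13,(0,0,255)); ring(big,c,X,Y,132,9,(255,0,0)); ring(big,c,X,Y,40,50,(0,255,255)); ring(big,c,X,Y,108,8,(255,0,255))
    o=arm.get_obs();q=proj('',np.array(o['ee_pos']),c)[0]
    cv2.circle(big,tuple(int(v) for v in q),4,(0,255,0),-1)
    cv2.imwrite(f'pics/{n}o.png',big[y0*s:(y0+h)*s,x0*s:(x0+w)*s][:600,:800])
E
```

```text
(no output)
```

View pics/w2o.png

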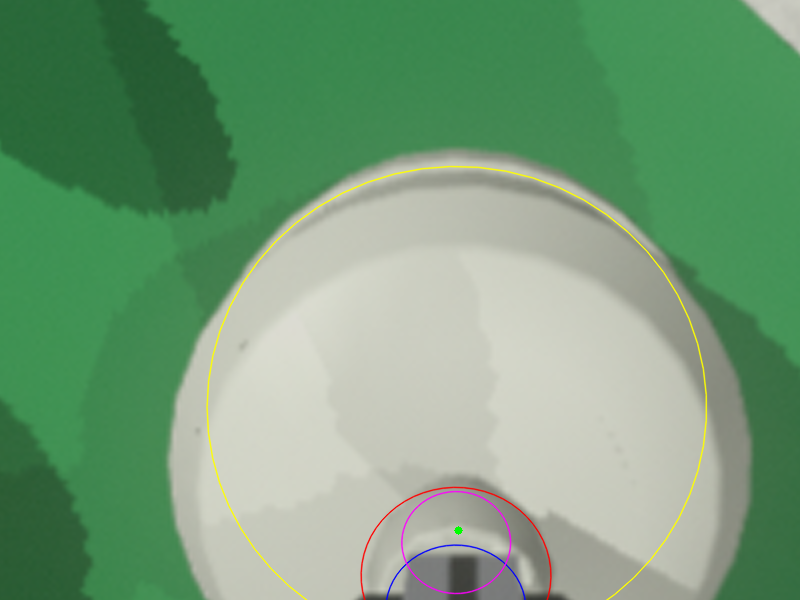

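View pics/s2o.png

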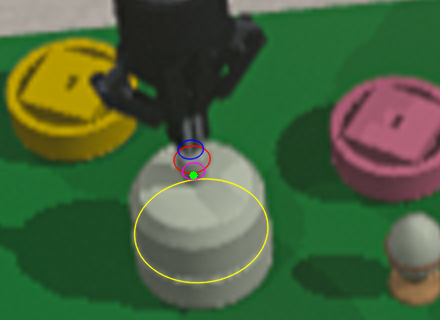

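```bash
python3 - <<'E'
from h import *
c=cal('w2')
A=np.zeros((3,3));b=np.zeros(3)
for r in [('',274,249,c),('scene',218,186.5)]:
    o,d=ray(*r);d=d/np.linalg.norm(d);M=np.eye(3)-np.outer(d,d);A+=M;b+=M@o
print(np.linalg.solve(A,b))
for z in (102,121,132,140): print(z,atz('',274,249,z,c),atz('scene',218,186.5,z))
crop('pics/s2.png',195,165,50,40,14,'pics/s2d.png')
crop('pics/w2.png',230,215,90,70,8,'pics/w2d.png')
E
```

```text
[ 512.823 -303.605  148.214]
102 [ 496.376 -308.973  102.   ] [ 471.338 -306.735  102.   ]
121 [ 503.36  -306.059  121.   ] [ 488.088 -306.135  121.   ]
132 [ 507.403 -304.372  132.   ] [ 497.785 -305.788  132.   ]
140 [ 510.343 -303.145  140.   ] [ 504.838 -305.535  140.   ]
```

View pics/s2d.png

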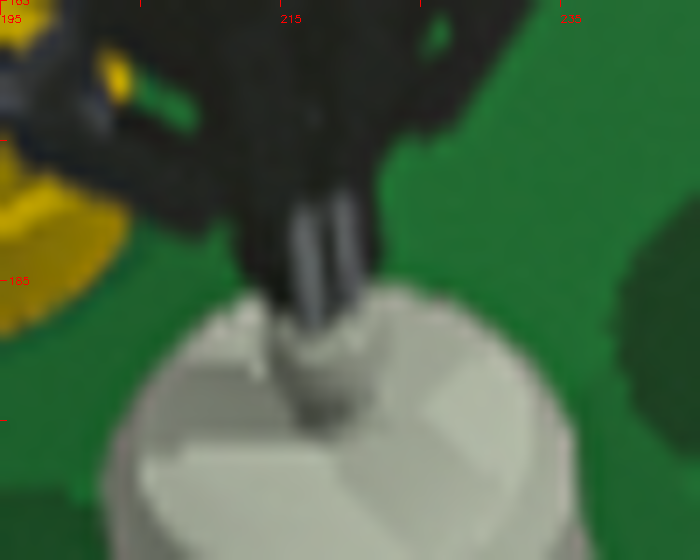

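View pics/w2d.png

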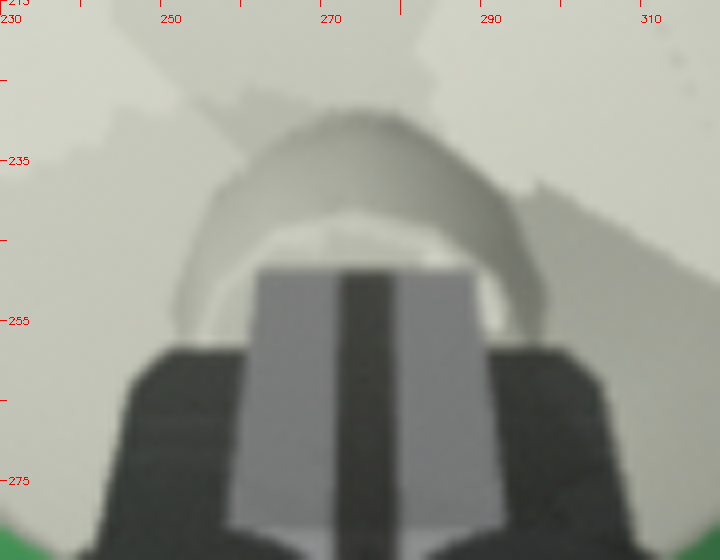

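```bash
python3 - <<'E'
from h import *
c=cal('w1');print(c['fx'],c['k1'])
W=np.array(c['world_to_cam'])
p=np.array([506,-297,193.3])
# TCP and points behind it, in camera coordinates
for dz in (0,13,19,32,45): 
    q=W[:3,:3]@(p+[0,0,dz])+W[:3,3]; print(dz,q, 85.6*c['fx']/q[2], proj('',p+[0,0,dz],c))
crop('pics/w1.png',100,240,330,150,2,'pics/w1f.png')
E
```

```text
309.1559617330932 -0.04689832102241288
0 [  0.472  18.935 187.517] 141.1268841747596 [[276.034 244.042]]
13 [  0.412  22.24  174.945] 151.269214069288 [[275.984 252.111]]
19 [  0.385  23.765 169.142] 156.45883911598068 [[275.959 256.237]]
32 [  0.325  27.07  156.569] 169.02268276061287 [[275.897 266.217]]
45 [  0.265  30.375 143.997] 183.7804896714408 [[275.825 277.918]]
```

View pics/w1f.png

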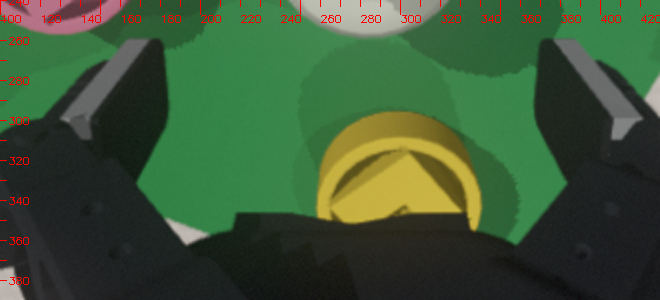

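```bash
python3 - <<'E'
from h import *
c=cal('w2'); p=np.array([500.55,-307.83,102.4]); f=np.array([.921,.39,0])
for off in (0,8,11):
  for dz in (0,10,20,25,30,35,40,60): print(off,dz,proj('',p+f*off+[0,0,dz],c)[0],proj('scene',p+f*off+[0,0,dz])[0])
E
```

```text
0 0 [274.943 242.631] [218.225 193.96 ]
0 10 [274.963 248.76 ] [217.931 191.73 ]
0 20 [274.985 255.59 ] [217.634 189.477]
0 25 [274.997 259.306] [217.484 188.341]
0 30 [275.01  263.246] [217.334 187.2  ]
0 35 [275.023 267.432] [217.183 186.052]
0 40 [275.038 271.887] [217.031 184.899]
0 60 [275.106 292.981] [216.416 180.223]
8 0 [274.943 230.073] [219.456 195.778]
8 10 [274.963 235.59 ] [219.168 193.551]
8 20 [274.986 241.746] [218.876 191.301]
8 25 [274.998 245.1  ] [218.729 190.167]
8 30 [275.011 248.661] [218.582 189.027]
8 35 [275.025 252.447] [218.433 187.881]
8 40 [275.039 256.481] [218.284 186.728]
8 60 [275.109 275.646] [217.68  182.058]
11 0 [274.944 225.288] [219.92  196.462]
11 10 [274.964 230.566] [219.633 194.236]
11 20 [274.986 236.461] [219.344 191.987]
11 25 [274.998 239.673] [219.198 190.854]
11 30 [275.011 243.084] [219.052 189.714]
11 35 [275.025 246.713] [218.904 188.569]
11 40 [275.04  250.581] [218.756 187.417]
11 60 [275.111 268.982] [218.157 182.749]
```

Both views agree that the shut fingertips are about 35 mm higher than the reported TCP. They closed just above the knob, with no contact. I'll use this measured offset, open the fingers, go lower and look.

```bash
python3 -m creep '[[0,0,0,0,0,0,0.2],[0,0,0,0,0,0,0.2],[0,0,0,0,0,0,0.2],[0,0,0,0,0,0,0.2],[0,0,0,0,0,0,0.2],[0,0.01,0,0,0,0,0.2],[0,0.02,0,0,0,0,0.2],[0,0.026,0,0,0,0,0.2],[0,0.026,0,0,0,0,0.2]]'
python3 -c "
from h import *
snap('wrist','w3'); go([500.5,-307.2,70],-67);crop('pics/w3.png',180,180,200,150,4,'pics/w3c.png')"
```

```text
time: 3.13
ee_pos: [498.8, -306.8, 73.6]
tool_rot: [[-0.921, -0.003, 0.39], [-0.39, 0.002, -0.921], [0.002, -1.0, -0.003]]
contact_force: [-0.7, 0.1, -0.4]
finger_gap: 51.2
now [ 499.414 -307.188   74.539] yaw -67.07 gap 51.1 t 3.1833 F [ 0.393  0.36  -0.56 ]
shift [-0.001  0.004  0.   ] turn [ 0.002 -0.001  0.001]
```

View pics/w3c.png

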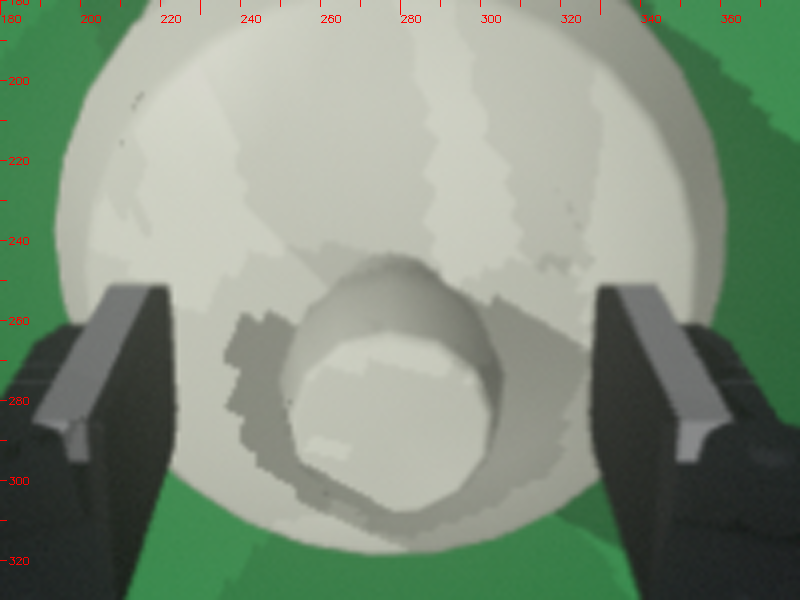

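```bash
python3 -m creep '[[-0.001,0.006,0,0.002,0,0,0.2],[-0.001,0.006,0,0.002,0,0,0.2],[-0.001,0.006,0,0.002,0,0,-1],[-0.001,0.006,0,0.002,0,0,-1],[-0.001,0.006,0,0.002,0,0,-1],[-0.001,0.006,0,0.002,0,0,-1],[-0.001,0.006,0,0.002,0,0,-1],[-0.001,0.006,0,0.002,0,0,-1],[-0.001,0.006,0,0.002,0,0,-1]]'
python3 -c "
from h import *
go([500.5,-307.2,170],-67);"
```

```text
time: 3.93
ee_pos: [500.6, -307.1, 68.9]
tool_rot: [[-0.921, -0.0, 0.39], [-0.39, -0.001, -0.921], [0.001, -1.0, 0.001]]
contact_force: [0.1, -0.9, -0.1]
finger_gap: 24.3
now [ 500.627 -307.07    68.864] yaw -67.07 gap 24.3 t 3.9333 F [ 0.06  -0.937 -0.098]
shift [ 0.    -0.101  0.   ] turn [-0.001 -0.001  0.001]
```

```bash
python3 -m creep '[[0,-0.01,0,0,0,0,-1],[0,-0.03,0,0,0,0,-1],[0,-0.05,0,0,0,0,-1],[0,-0.07,0,0,0,0,-1],[0,-0.08,0,0,0,0,-1],[0,-0.08,0,0,0,0,-1],[0,-0.08,0,0,0,0,-1]]'
python3 -c "
from h import *
snap('scene','s4');snap('wrist','w4'); go([525,12.5,150],-67); print(arm.get_obs()['joint_positions'])
crop('pics/s4.png',150,100,200,140,4,'pics/s4c.png')"
```

```text
time: 4.52
ee_pos: [500.4, -306.8, 149.0]
tool_rot: [[-0.921, -0.0, 0.39], [-0.39, -0.001, -0.921], [0.001, -1.0, 0.001]]
contact_force: [-0.1, -0.7, -0.5]
finger_gap: 24.2
now [ 499.592 -306.354  147.547] yaw -67.07 gap 24.4 t 4.6167 F [-0.281 -0.627 -1.776]
shift [-0.148 -0.003 -0.284] turn [ 0.001 -0.001  0.003]
[ 30.668  32.526  -2.106  96.065   1.534  51.589 -39.135]
```

View pics/s4c.png

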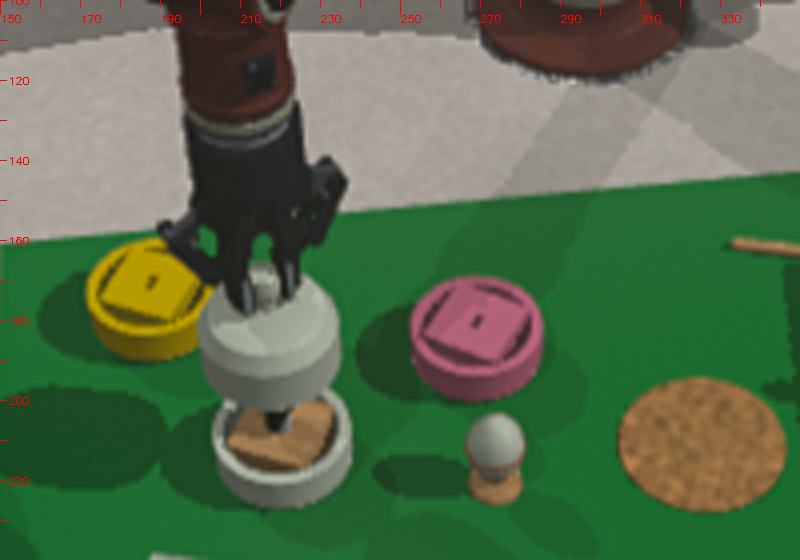

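View pics/w4.png

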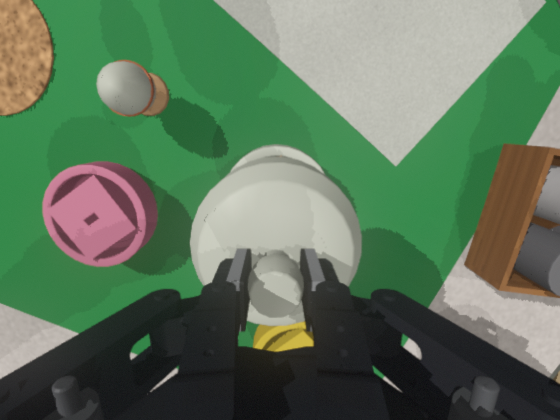

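The lid is held level and clear of the key, and the key is still standing in the pot. Next I carry the lid to the mat.

```bash
python3 -m creep '[[-0.01,-0.004,-0.02,0,0,0,-1],[-0.024,-0.004,-0.046,0,0,0,-1],[-0.04,-0.004,-0.077,0,0,0,-1],[-0.057,-0.004,-0.109,0,0,0,-1],[-0.074,-0.004,-0.142,0,0,0,-1],[-0.091,-0.004,-0.175,0,0,0,-1],[-0.108,-0.004,-0.207,0,0,0,-1],[-0.124,-0.004,-0.238,0,0,0,-1],[-0.138,-0.004,-0.265,0,0,0,-1],[-0.148,-0.004,-0.284,0,0,0,-1]]'
python3 -m creep '[[0,0,0,0,0,0,-1],[0,0,0,0,0,0,-1]]'
python3 -c "
from h import *
go([525,12.5,150],-67)"
```

```text
time: 5.45
ee_pos: [524.1, 17.3, 150.2]
tool_rot: [[-0.919, -0.006, 0.394], [-0.394, 0.002, -0.919], [0.005, -1.0, -0.004]]
contact_force: [0.7, -0.2, -1.3]
finger_gap: 24.2
time: 5.62
ee_pos: [522.9, 19.5, 148.8]
tool_rot: [[-0.917, -0.009, 0.398], [-0.398, 0.003, -0.917], [0.007, -1.0, -0.006]]
contact_force: [0.1, -0.6, -1.6]
finger_gap: 24.3
now [522.936  19.47  148.818] yaw -66.54 gap 24.3 t 5.6167 F [ 0.134 -0.631 -1.576]
shift [ 0.001 -0.001  0.007] turn [0.006 0.008 0.007]
```

```bash
python3 -m creep '[[0.001,0.02,0.007,0.006,0.008,0.007,-1],[0.001,0.05,0.007,0.006,0.008,0.007,-1],[0.001,0.08,0.007,0.006,0.008,0.007,-1],[0.001,0.1,0.007,0.006,0.008,0.007,-1],[0.001,0.107,0.007,0.006,0.008,0.007,-1],[0.001,0.107,0.007,0.006,0.008,0.007,-1],[0.001,0.107,0.007,0.006,0.008,0.007,-1]]'
python3 -c "
from h import *
go([525,12.5,33.5],-67)"
```

```text
time: 6.2
ee_pos: [524.1, 11.6, 42.0]
tool_rot: [[-0.921, -0.0, 0.389], [-0.389, -0.001, -0.921], [0.001, -1.0, 0.0]]
contact_force: [1.0, -0.2, -0.4]
finger_gap: 24.2
now [524.147  11.606  41.985] yaw -67.11 gap 24.2 t 6.2 F [ 0.977 -0.191 -0.357]
shift [-0.001  0.009 -0.001] turn [-0.001 -0.002  0.001]
```

```bash
python3 -m creep '[[-0.001,0.003,-0.001,0,0,0,-1],[-0.001,0.006,-0.001,0,0,0,-1],[-0.001,0.008,-0.001,0,0,0,-1],[-0.001,0.009,-0.001,0,0,0,-1],[-0.001,0.009,-0.001,0,0,0,-1]]'
python3 -c "
from h import *
go([525,12.5,33],-67)"
```

```text
time: 6.62
ee_pos: [524.7, 13.0, 33.1]
tool_rot: [[-0.921, -0.0, 0.389], [-0.389, -0.001, -0.921], [0.0, -1.0, 0.001]]
contact_force: [-0.8, -0.6, -1.6]
finger_gap: 24.2
now [524.726  12.981  33.137] yaw -67.1 gap 24.2 t 6.6167 F [-0.764 -0.562 -1.555]
shift [-0.     0.     0.001] turn [-0.001 -0.002  0.   ]
```

```bash
python3 -m creep '[[0,0.001,0,0,0,0,-1],[0,0.002,0,0,0,0,-1],[0,0.002,0,0,0,0,-1]]'
```

```text
time: 6.87
ee_pos: [525.1, 12.6, 32.6]
tool_rot: [[-0.921, 0.001, 0.389], [-0.389, -0.001, -0.921], [-0.0, -1.0, 0.001]]
contact_force: [-2.6, -0.8, 8.9]
finger_gap: 24.2
```

Contact on the mat: +9 N. I'll release, holding height while the fingers open, then rise.

```bash
python3 -m creep '[[0,0,0,0,0,0,0.2],[0,0,0,0,0,0,0.2],[0,0,0,0,0,0,0.2],[0,0,0,0,0,0,0.2],[0,0,0,0,0,0,0.2],[0,-0.02,0,0,0,0,0.2],[0,-0.05,0,0,0,0,0.2],[0,-0.08,0,0,0,0,0.2],[0,-0.1,0,0,0,0,0.2],[0,-0.1,0,0,0,0,0.2]]'
python3 -c "
from h import *
snap('scene','s5');snap('top','t5')
crop('pics/s5.png',170,130,200,120,4,'pics/s5c.png')
crop('pics/t5.png',260,190,160,110,5,'pics/t5c.png')
go([500,-307,150])"
```

```text
time: 7.7
ee_pos: [528.3, 12.9, 136.9]
tool_rot: [[-0.921, 0.01, 0.389], [-0.389, -0.0, -0.921], [-0.009, -1.0, 0.004]]
contact_force: [0.5, 0.3, -0.7]
finger_gap: 51.2
now [525.258  12.748 133.111] yaw -67.12 gap 51.1 t 7.8 F [-0.013 -0.044 -0.016]
shift [ 0.148 -0.017  0.285] turn [-0.002  0.    -0.002]
```

View pics/s5c.png

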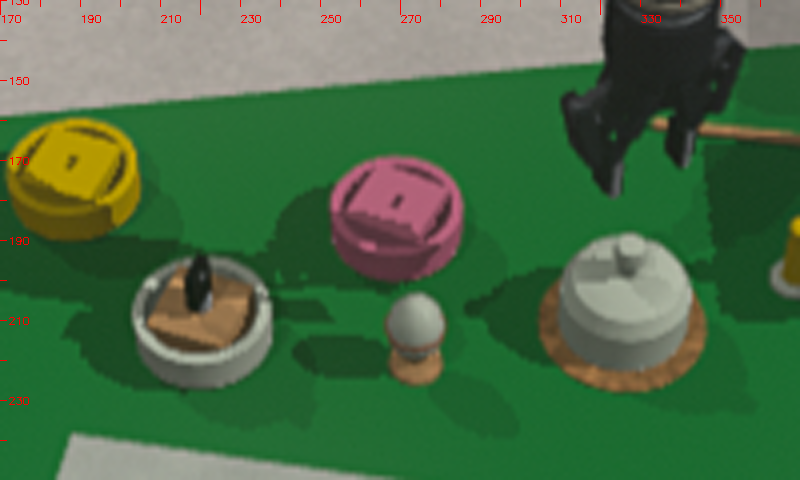

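View pics/t5c.png

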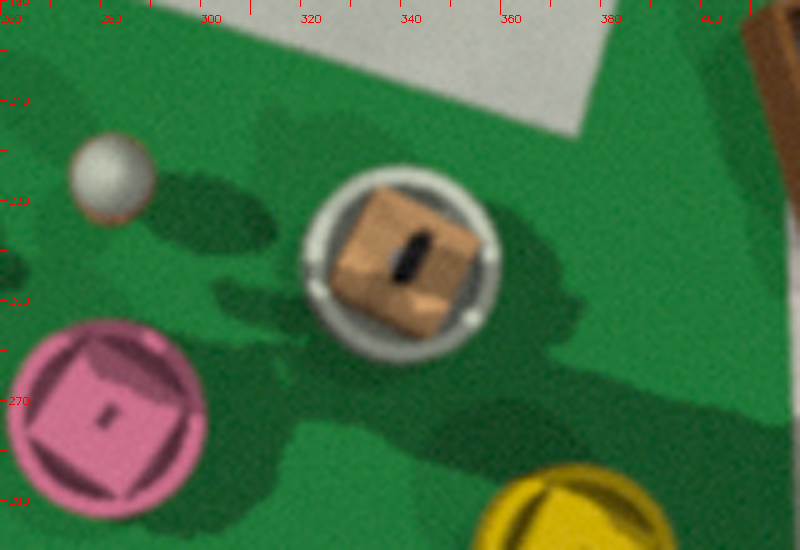

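```bash
python3 - <<'E'
from h import *
f=lambda a,b,z:atz('top',260+a/5,190+b/5,z)
P=[f(a,b,88) for a,b in ((399,284),(427,233))]; d=P[1]-P[0]; print(P,np.linalg.norm(d),np.degrees(np.arctan2(d[1],d[0])))
C=[f(a,b,44) for a,b in ((380,187),(481,240),(432,340),(330,280))]; print(np.mean(C,0))
for i in range(4):
    d=C[(i+1)%4]-C[i]; print(np.linalg.norm(d),np.degrees(np.arctan2(d[1],d[0])))
print('ring ctr',f(401,264,40))
E
```

```text
[array([ 482.92 , -297.036,   88.   ]), array([ 509.435, -311.704,   88.   ])] 30.302048836599965 -28.95023870418391
[ 498.804 -307.277   44.   ]
60.88839178912279 -117.14696633953174
60.08556661911524 153.4671127143649
62.66169986043663 60.14789071428102
57.1345517996296 -28.20953079458164
ring ctr [ 497.841 -305.284   40.   ]
```

```bash
python3 -c "
from h import *
go([499.5,-306.5,125],62)"
```

```text
now [525.258  12.748 133.111] yaw -67.12 gap 51.1 t 7.8 F [-0.013 -0.044 -0.016]
shift [0.148 0.008 0.284] turn [-0.003 -2.253  0.001]
```

```bash
python3 -m creep '[[0.148,0.0,0.284,0,-2.253,0,0.2],[0.148,0.0,0.284,0,-2.253,0,0.2],[0.148,0.0,0.284,0,-2.253,0,0.2],[0.148,0.0,0.284,0,-2.253,0,0.2],[0.148,0.0,0.284,0,-2.253,0,0.2],[0.148,0.0,0.284,0,-2.253,0,0.2],[0.148,0.0,0.284,0,-2.253,0,0.2],[0.148,0.0,0.284,0,-2.253,0,0.2],[0.148,0.0,0.284,0,-2.253,0,0.2],[0.148,0.0,0.284,0,-2.253,0,0.2]]'
python3 -c "
from h import *
go([499.5,-306.5,125],62)"
```

```text
time: 8.63
ee_pos: [496.8, -309.4, 130.7]
tool_rot: [[0.078, -0.002, 0.997], [-0.997, -0.0, 0.078], [-0.0, -1.0, -0.002]]
contact_force: [1.5, 0.6, -1.0]
finger_gap: 50.8
now [ 496.781 -309.425  130.743] yaw 4.5 gap 50.8 t 8.6333 F [ 1.476  0.601 -0.986]
shift [-0.003  0.006  0.003] turn [ 0.002 -1.004 -0.001]
```

```bash
python3 -m creep '[[-0.003,0.006,0.003,0,-1.004,0,0.2],[-0.003,0.006,0.003,0,-1.004,0,0.2],[-0.003,0.006,0.003,0,-1.004,0,0.2],[-0.003,0.006,0.003,0,-1.004,0,0.2],[-0.003,0.006,0.003,0,-1.004,0,0.2],[-0.003,0.006,0.003,0,-1.004,0,0.2],[-0.003,0.006,0.003,0,-1.004,0,0.2],[-0.003,0.006,0.003,0,-1.004,0,0.2],[-0.003,0.006,0.003,0,-1.004,0,0.2],[-0.003,0.006,0.003,0,-1.004,0,0.2]]'
python3 -c "
from h import *
snap('wrist','w6'); go([499.5,-306.5,125],62); print(arm.get_obs()['joint_positions'])
crop('pics/w6.png',180,170,200,150,4,'pics/w6c.png')"
```

```text
time: 9.47
ee_pos: [498.6, -305.8, 123.1]
tool_rot: [[0.882, -0.005, 0.472], [-0.472, 0.002, 0.882], [-0.005, -1.0, -0.0]]
contact_force: [-0.2, -0.4, 0.0]
finger_gap: 51.2
now [ 498.786 -305.876  123.472] yaw 61.86 gap 51.2 t 9.5167 F [ 1.072 -0.342 -0.141]
shift [ 0.001 -0.002 -0.   ] turn [ 0.001 -0.002 -0.004]
[ 52.488  38.956 -38.466  96.886  28.653  54.652  64.994]
```

View pics/w6c.png

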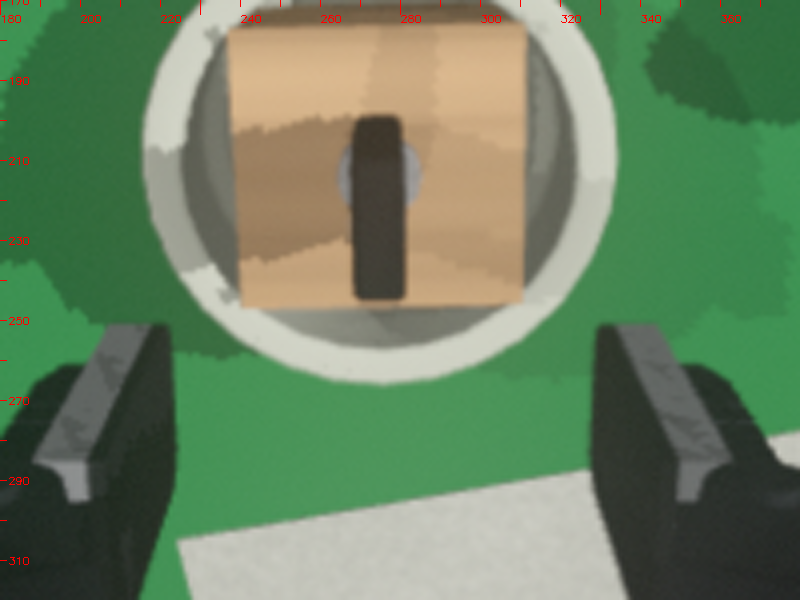

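```bash
python3 - <<'E'
from h import *
c=cal('w6')
a=atz('',274.3,244.5,88,c);b=atz('',274,210,88,c);print(a,b,b-a,np.linalg.norm(b-a))
# lateral: key edges near top-face bottom 268..281
L=atz('',268.3,243,88,c);R_=atz('',281.2,243,88,c);print(L,R_,np.linalg.norm(L-R_))
t=np.array(a)+(L+R_)/2*0
d=np.array([np.cos(np.radians(-28)),np.sin(np.radians(-28)),0])
m=(L+R_)/2; print('centre est A (14mm from near end)',a+14*(b-a)/np.linalg.norm(b-a))
d=b-a;print(np.degrees(np.arctan2(d[1],d[0])))
for z in (44,): print(atz('',239,246.5,z,c),atz('',312,246,z,c), (lambda e:np.degrees(np.arctan2(e[1],e[0])))(atz('',239,246.5,z,c)-atz('',312,246,z,c)))
crop('pics/w6.png',250,190,50,60,10,'pics/w6d.png')
E
```

```text
[ 511.749 -313.369   88.   ] [ 488.795 -301.329   88.   ] [-22.954  12.04    0.   ] 25.920121139162557
[ 508.673 -316.669   88.   ] [ 513.088 -308.396   88.   ] 9.377226366196878
centre est A (14mm from near end) [ 499.351 -306.866   88.   ]
152.3219309138441
[ 513.38  -349.704   44.   ] [ 543.262 -292.723   44.   ] -117.67322519398077
```

View pics/w6d.png

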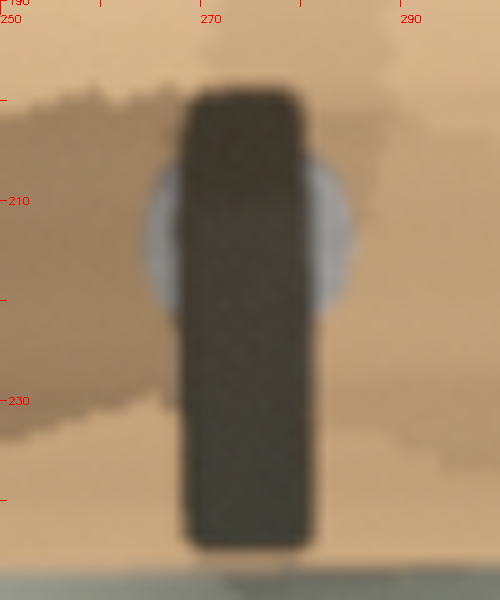

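```bash
python3 -m creep '[[0.001,0.02,-0.0005,0.001,0,-0.004,0.2],[0.001,0.05,-0.0005,0.001,0,-0.004,0.2],[0.001,0.075,-0.0005,0.001,0,-0.004,0.2],[0.001,0.092,-0.0005,0.001,0,-0.004,0.2],[0.001,0.096,-0.0005,0.001,0,-0.004,0.2],[0.001,0.096,-0.0005,0.001,0,-0.004,0.2],[0.001,0.096,-0.0005,0.001,0,-0.004,0.2]]'
python3 -c "
from h import *
snap('wrist','w7');snap('scene','s7'); go([499.3,-306.7,19],62.2)
crop('pics/w7.png',180,170,200,150,4,'pics/w7c.png')
crop('pics/s7.png',180,160,80,60,10,'pics/s7c.png')"
```

```text
time: 10.1
ee_pos: [499.8, -306.6, 28.1]
tool_rot: [[0.882, 0.001, 0.472], [-0.472, 0.0, 0.882], [0.001, -1.0, 0.001]]
contact_force: [-0.5, 0.6, 0.4]
finger_gap: 51.3
now [ 500.304 -306.893   28.93 ] yaw 61.84 gap 51.1 t 10.2 F [ 0.617 -0.192  0.057]
shift [-0.001  0.01  -0.   ] turn [-0.001 -0.006  0.003]
```

View pics/w7c.png

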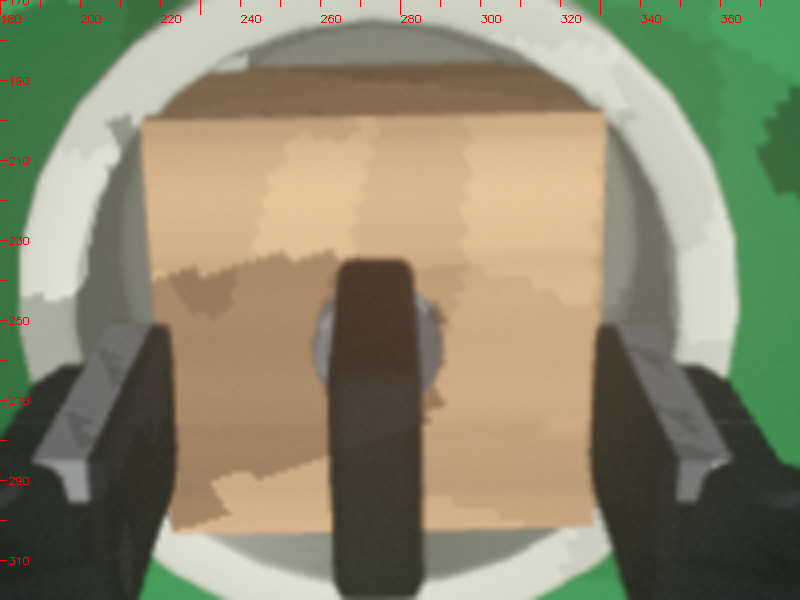

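View pics/s7c.png

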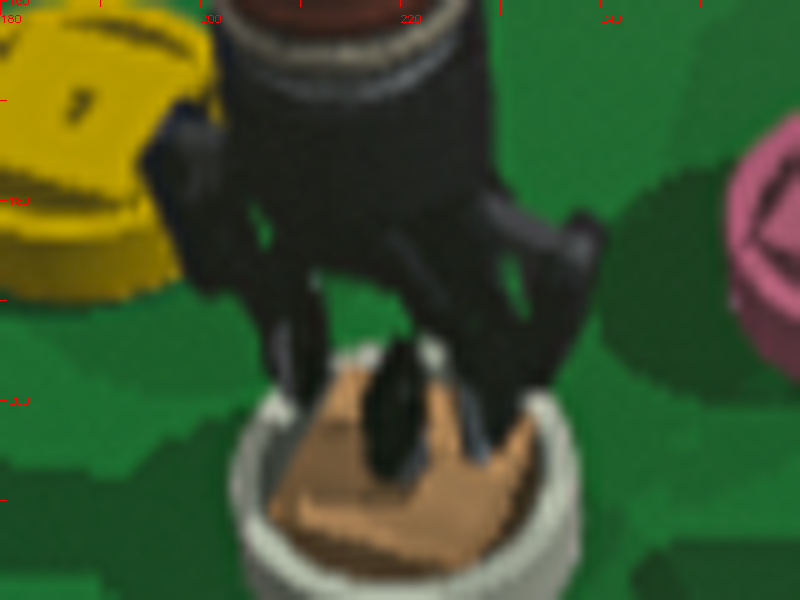

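```bash
python3 -m creep '[[-0.001,0.006,0,-0.001,-0.006,0.003,0.2],[-0.001,0.01,0,-0.001,-0.006,0.003,0.2],[-0.001,0.01,0,-0.001,-0.006,0.003,-1],[-0.001,0.01,0,-0.001,-0.006,0.003,-1],[-0.001,0.01,0,-0.001,-0.006,0.003,-1],[-0.001,0.01,0,-0.001,-0.006,0.003,-1],[-0.001,0.01,0,-0.001,-0.006,0.003,-1],[-0.001,0.01,0,-0.001,-0.006,0.003,-1],[-0.001,0.01,0,-0.001,-0.006,0.003,-1]]'
python3 -c "
from h import *
snap('wrist','w8'); go([499.3,-306.7,19],62.2)
crop('pics/w8.png',180,190,200,150,4,'pics/w8c.png')"
```

```text
time: 10.95
ee_pos: [499.6, -306.5, 19.1]
tool_rot: [[0.884, -0.0, 0.467], [-0.467, -0.0, 0.884], [-0.0, -1.0, -0.0]]
contact_force: [-0.0, 0.7, 1.5]
finger_gap: 9.2
now [ 499.638 -306.435   19.115] yaw 62.18 gap 9.5 t 11.0 F [0.345 0.193 0.874]
shift [-0.  0. -0.] turn [ 0. -0. -0.]
```

View pics/w8c.png

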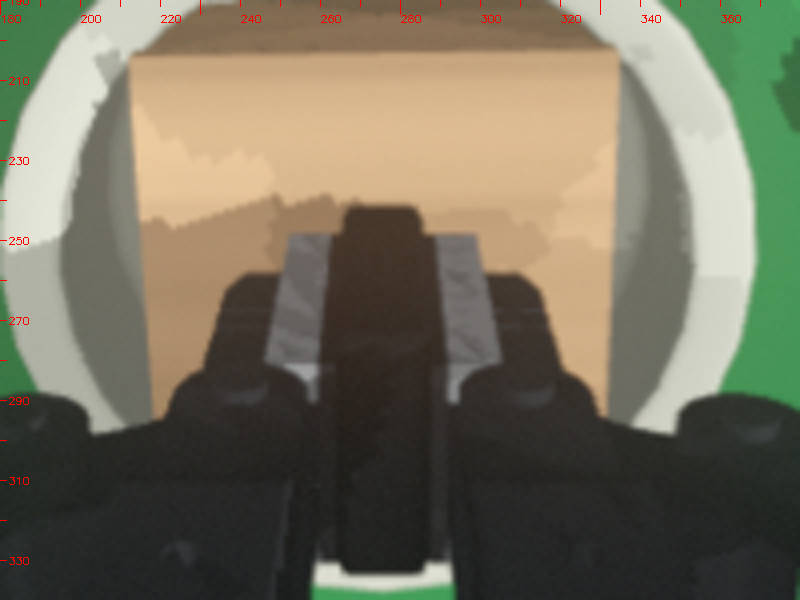

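Gripped flush (gap 9.2). Now drawing it straight out.

```bash
python3 -m creep '[[0,-0.01,0,0,0,0,-1],[0,-0.03,0,0,0,0,-1],[0,-0.05,0,0,0,0,-1],[0,-0.075,0,0,0,0,-1],[0,-0.1,0,0,0,0,-1],[0,-0.12,0,0,0,0,-1],[0,-0.125,0,0,0,0,-1],[0,-0.125,0,0,0,0,-1],[0,-0.125,0,0,0,0,-1]]'
python3 -c "
from h import *
go([469,271.5,145],82.7); print(arm.get_obs()['joint_positions'])"
```

```text
time: 11.75
ee_pos: [498.8, -306.4, 143.5]
tool_rot: [[0.884, -0.002, 0.467], [-0.467, -0.0, 0.884], [-0.001, -1.0, -0.001]]
contact_force: [-0.4, -1.1, -0.6]
finger_gap: 9.7
now [ 498.824 -306.362  143.474] yaw 62.18 gap 9.7 t 11.75 F [-0.353 -1.069 -0.629]
shift [-0.296 -0.002  0.497] turn [ 0.001 -0.358 -0.002]
[ 53.108  37.654 -39.402  95.759  27.655  56.787  66.196]
```

```bash
python3 -m creep '[[-0.009,-0.003,0.015,0,-0.011,0,-1],[-0.022,-0.004,0.037,0,-0.027,0,-1],[-0.038,-0.004,0.064,0,-0.046,0,-1],[-0.055,-0.004,0.092,0,-0.066,0,-1],[-0.072,-0.004,0.121,0,-0.087,0,-1],[-0.089,-0.004,0.15,0,-0.108,0,-1],[-0.106,-0.004,0.178,0,-0.128,0,-1],[-0.123,-0.004,0.206,0,-0.148,0,-1],[-0.14,-0.004,0.235,0,-0.169,0,-1],[-0.157,-0.004,0.264,0,-0.19,0,-1]]'
python3 -c "
from h import *
go([469,271.5,145],82.7); print(arm.get_obs()['joint_positions'])"
```

```text
time: 12.58
ee_pos: [481.5, 1.4, 145.8]
tool_rot: [[0.957, -0.005, 0.291], [-0.291, -0.0, 0.957], [-0.005, -1.0, -0.002]]
contact_force: [0.5, -0.2, -0.6]
finger_gap: 8.7
now [481.476   1.37  145.824] yaw 73.11 gap 8.7 t 12.5833 F [ 0.513 -0.169 -0.58 ]
shift [-0.09   0.001  0.255] turn [ 0.001 -0.168 -0.005]
[ 26.887  30.022 -43.598 111.412  26.917  49.474  42.117]
```

```bash
python3 -m creep '[[-0.011,0.001,0.03,0,-0.02,-0.002,-1],[-0.021,0.001,0.06,0,-0.04,-0.003,-1],[-0.032,0.001,0.09,0,-0.06,-0.004,-1],[-0.042,0.001,0.12,0,-0.08,-0.005,-1],[-0.053,0.001,0.15,0,-0.1,-0.005,-1],[-0.063,0.001,0.18,0,-0.12,-0.005,-1],[-0.073,0.001,0.208,0,-0.138,-0.005,-1],[-0.081,0.001,0.23,0,-0.153,-0.005,-1],[-0.088,0.001,0.248,0,-0.165,-0.005,-1],[-0.09,0.001,0.255,0,-0.168,-0.005,-1]]'
python3 -m creep '[[0,-0.001,0,0,0,0,-1],[0,-0.001,0,0,0,0,-1]]'
python3 -c "
from h import *
go([469,271.5,145],82.7); print(arm.get_obs()['joint_positions'])"
```

```text
time: 13.42
ee_pos: [467.3, 274.8, 143.4]
tool_rot: [[0.993, -0.004, 0.121], [-0.121, 0.0, 0.993], [-0.004, -1.0, -0.0]]
contact_force: [-0.1, 0.5, 0.3]
finger_gap: 9.3
time: 13.58
ee_pos: [466.4, 273.9, 143.2]
tool_rot: [[0.993, -0.006, 0.121], [-0.121, -0.002, 0.993], [-0.006, -1.0, -0.002]]
contact_force: [-0.3, 0.3, 0.0]
finger_gap: 9.5
now [466.437 273.948 143.21 ] yaw 83.08 gap 9.5 t 13.5833 F [-0.312  0.251  0.022]
shift [ 0.003 -0.002 -0.002] turn [ 0.003  0.006 -0.006]
[ -5.056  35.331 -43.757 102.564  29.217  54.447  21.864]
```

```bash
python3 -m creep '[[0.003,0.004,-0.0025,0.003,0.006,-0.006,-1],[0.003,0.005,-0.0025,0.003,0.006,-0.006,-1],[0.003,0.005,-0.0025,0.003,0.006,-0.006,-1],[0.003,0.005,-0.0025,0.003,0.006,-0.006,-1],[0.003,0.005,-0.0025,0.003,0.006,-0.006,-1]]'
python3 -c "
from h import *
print(arm.get_obs()['ee_pos']);snap('wrist','w9');snap('scene','s9');snap('top','t9'); go([469,271.5,140],82.7)
crop('pics/w9.png',180,180,200,150,4,'pics/w9c.png')
crop('pics/s9.png',370,130,80,60,10,'pics/s9c.png')
crop('pics/t9.png',80,200,100,80,8,'pics/t9c.png')"
```

```text
time: 14.0
ee_pos: [469.3, 270.4, 138.2]
tool_rot: [[0.992, 0.0, 0.128], [-0.128, 0.0, 0.992], [0.0, -1.0, 0.0]]
contact_force: [0.3, -0.4, -0.6]
finger_gap: 9.3
[469.346 270.424 138.238]
now [469.197 271.053 138.4  ] yaw 82.72 gap 9.5 t 14.15 F [-0.17  -0.371 -0.315]
shift [-0.    -0.002  0.   ] turn [-0.001  0.     0.   ]
```

View pics/w9c.png

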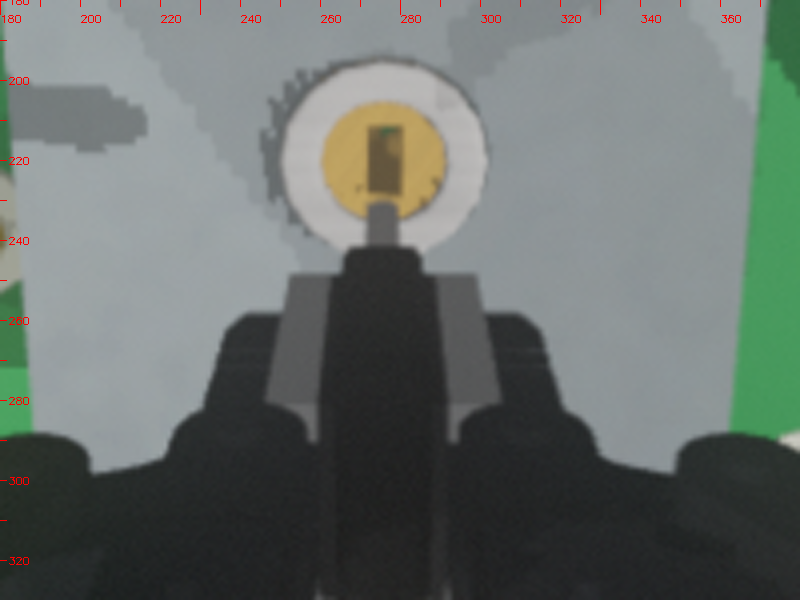

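View pics/s9c.png

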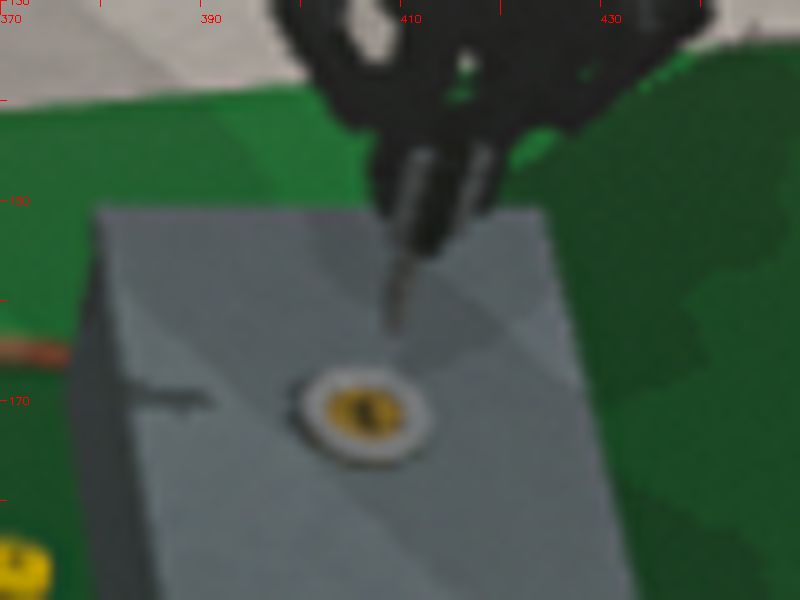

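View pics/w9.png

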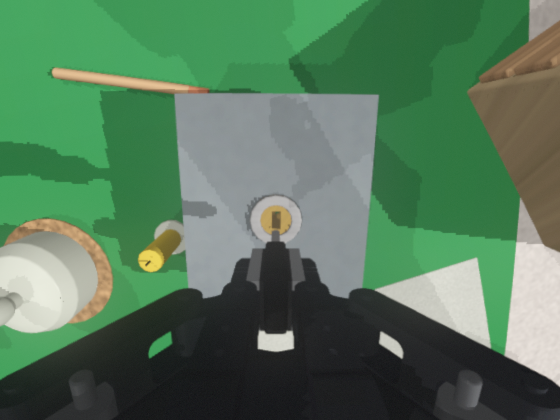

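```bash
python3 - <<'E'
from h import *
c=cal('w9')
crop('pics/w9.png',240,190,70,60,11,'pics/w9d.png')
print(proj('',[469.35,270.42,87],c))
for u,v in ((276,219.8),): print(atz('',u,v,87,c))
a=atz('',272.5,212,87,c);b=atz('',271.8,229,87,c);d=a-b;print(np.linalg.norm(d),np.degrees(np.arctan2(d[1],d[0])))
# brass/steel ring
for s in ('top','scene'): pass
E
```

```text
[[275.063 217.931]]
[470.92  270.943  87.   ]
13.61540180480749 170.2866273213714
```

View pics/w9d.png

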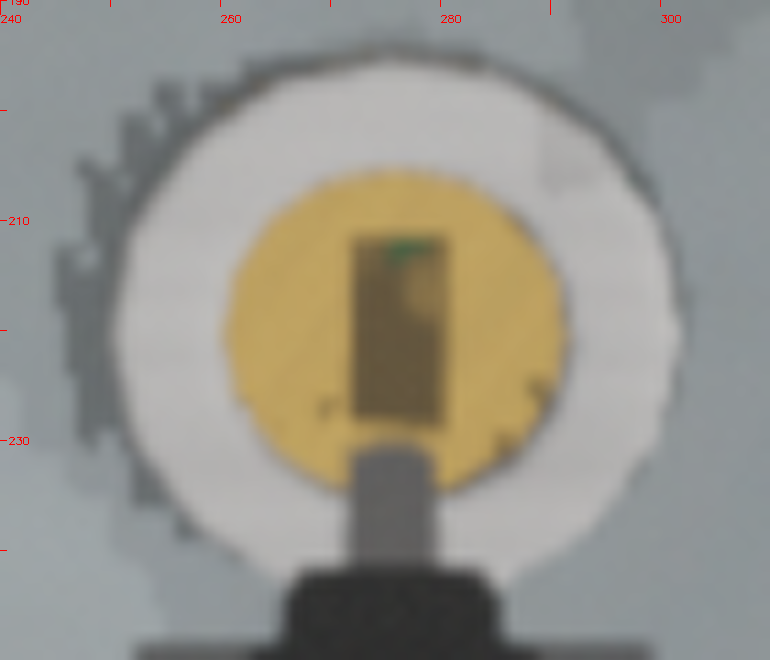

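```bash
python3 - <<'E'
from h import *
c=cal('w9'); R=Rdown(82.7); e=np.array([469.35,270.42,138.24])
print('tip end',[proj('',e+R@[ -x,0,0]+[0,0,24.9-38],c)[0] for x in (4.5,6)], 'step',proj('',e+R@[-6,0,0]+[0,0,24.9-32],c)[0])
print('head low edge',proj('',e+R@[-14,0,0]+[0,0,24.9+6],c)[0])
s=atz('',276.3,220.2,87,c); print('slot in tool',R.T@(s-e))
for e1,e2 in (((272.1,212),(272.0,228)),((280.4,212),(280.4,228.5))):
    d=atz('',*e1,87,c)-atz('',*e2,87,c); print(np.degrees(np.arctan2(d[1],d[0]))-180)
# ring outer centre
P=[atz('',u,v,89,c) for u,v in ((250.7,220),(301.5,220),(276,194.5))]; print('ring lat mid',R.T@((P[0]+P[1])/2-e),np.linalg.norm(P[0]-P[1]),R.T@(P[2]-e))
P=[atz('',u,v,87,c) for u,v in ((260.5,220),(291.3,220),(276,205.3))]; print('brass',R.T@((P[0]+P[1])/2-e),np.linalg.norm(P[0]-P[1]),R.T@(P[2]-e))
f=cv2.imread('pics/w9.png')
for a,b in ((180,210),):
    # box edges in wrist image: left & right at several rows
    L=atz('',178.5,150,85,c)-atz('',186,280,85,c); print('boxL',np.degrees(np.arctan2(L[1],L[0])))
E
python3 -c "
from h import *
crop('pics/w9.png',165,85,220,120,3,'pics/w9e.png')"
```

```text
tip end [array([275.018, 227.677]), array([275.017, 225.449])] step [275.009 228.35 ]
head low edge [274.936 236.729]
slot in tool [ 1.81  51.24   0.948]
-7.8013859743801675
-7.049741123572659
ring lat mid [ 1.06 49.24  0.79] 38.616459134602394 [-18.703  49.24    0.701]
brass [ 1.651 51.24   0.641] 23.616178329401176 [-9.95  51.24   0.711]
boxL 171.36091783334544
```

View pics/w9e.png

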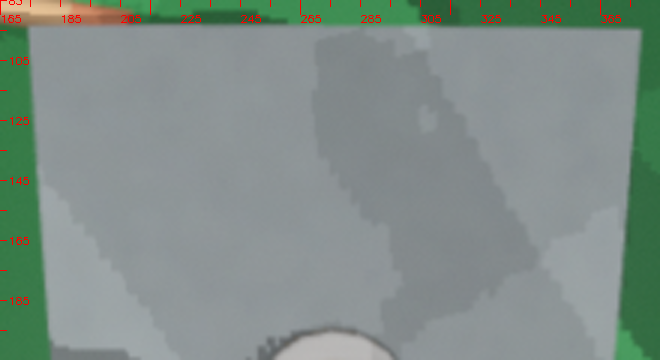

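View pics/t9c.png

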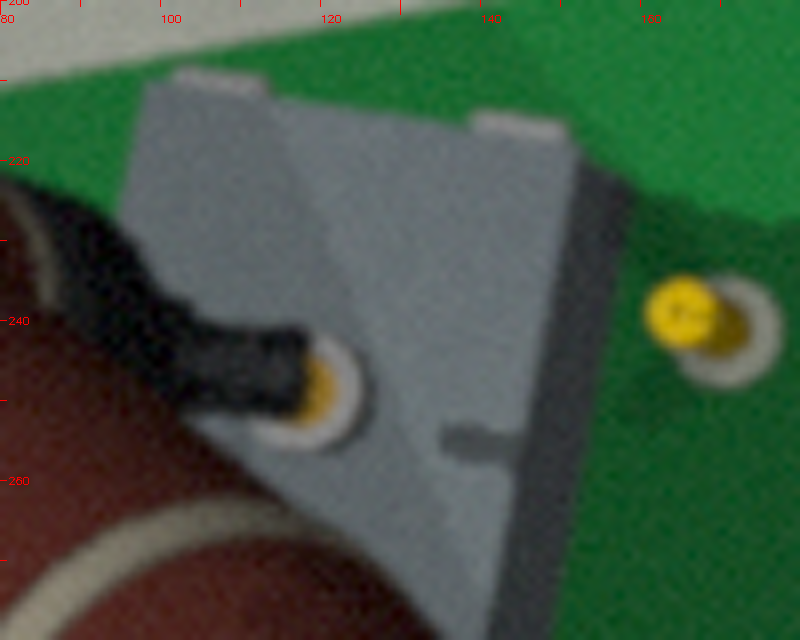

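```bash
python3 -m creep '[[0,0.01,0,0,0,0,-1],[0,0.022,0,0,0,0,-1],[0,0.03,0,0,0,0,-1],[0,0.03,0,0,0,0,-1],[0,0.03,0,0,0,0,-1],[0,0.03,0,0,0,0,-1]]'
python3 -c "
from h import *
print(arm.get_obs()['ee_pos']);snap('wrist','w10');go([469.4,271.0,108],82.6)
crop('pics/w10.png',240,200,70,60,11,'pics/w10c.png')"
```

```text
time: 14.65
ee_pos: [469.1, 271.3, 108.2]
tool_rot: [[0.992, -0.0, 0.126], [-0.126, 0.001, 0.992], [-0.0, -1.0, 0.001]]
contact_force: [-0.8, -0.3, -0.8]
finger_gap: 9.2
[469.138 271.338 108.236]
now [469.346 271.432 108.565] yaw 82.73 gap 9.3 t 14.7 F [ 0.231 -0.802  0.408]
shift [ 0.     0.001 -0.   ] turn [-0.001  0.002  0.   ]
```

View pics/w10c.png

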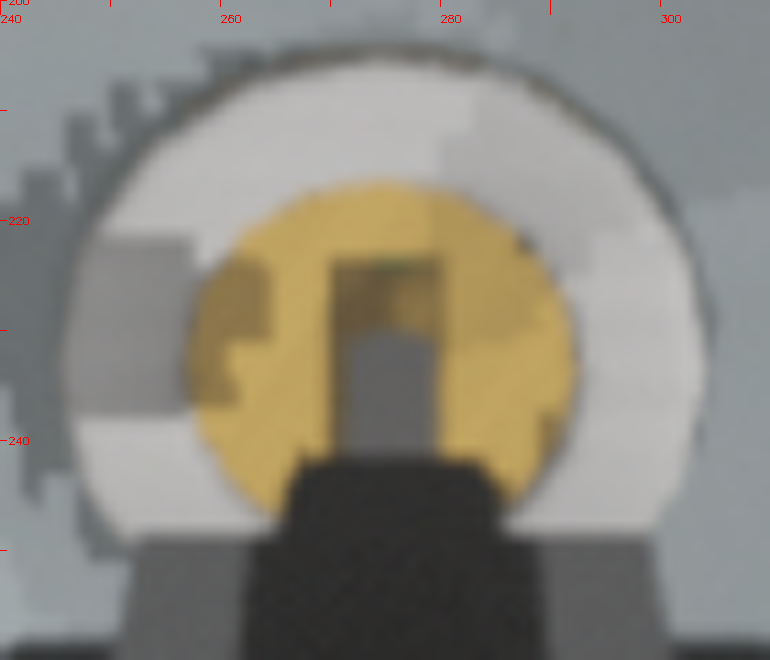

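```bash
python3 - <<'E'
from h import *
c=cal('w10'); R=Rdown(82.7); e=np.array([469.14,271.34,108.24])
print('tip end',R.T@(atz('',275.4,230.2,e[2]-13.1,c)-e),'slot end',R.T@(atz('',275,223.5,87,c)-e),'brass end',R.T@(atz('',275,216.5,87,c)-e),'ring',R.T@(atz('',275,205,89,c)-e))
E
```

```text
tip end [-2.789 13.1    0.195] slot end [-4.792 21.24  -0.068] brass end [-9.648 21.24  -0.072] ring [-17.985  19.24   -0.079]
```

```bash
python3 -m creep '[[0.0002,0.002,-0.0004,0,0.002,0,-1],[0.0002,0.004,-0.0004,0,0.002,0,-1],[0.0002,0.006,-0.0004,0,0.002,0,-1],[0.0002,0.008,-0.0004,0,0.002,0,-1],[0.0002,0.01,-0.0004,0,0.002,0,-1],[0.0002,0.012,-0.0004,0,0.002,0,-1],[0.0002,0.013,-0.0004,0,0.002,0,-1],[0.0002,0.013,-0.0004,0,0.002,0,-1]]'
python3 -c "
from h import *
snap('wrist','w11');go([469.5,271.05,96],82.6)
crop('pics/w11.png',240,200,70,60,11,'pics/w11c.png')"
```

```text
time: 15.37
ee_pos: [469.3, 270.9, 95.2]
tool_rot: [[0.992, 0.0, 0.129], [-0.129, 0.001, 0.992], [-0.0, -1.0, 0.001]]
contact_force: [0.6, 0.5, -1.2]
finger_gap: 9.3
now [469.402 270.998  95.383] yaw 82.62 gap 9.2 t 15.4167 F [ 0.52   0.493 -0.217]
shift [ 0.    -0.001  0.   ] turn [-0.001  0.     0.   ]
```

View pics/w11c.png

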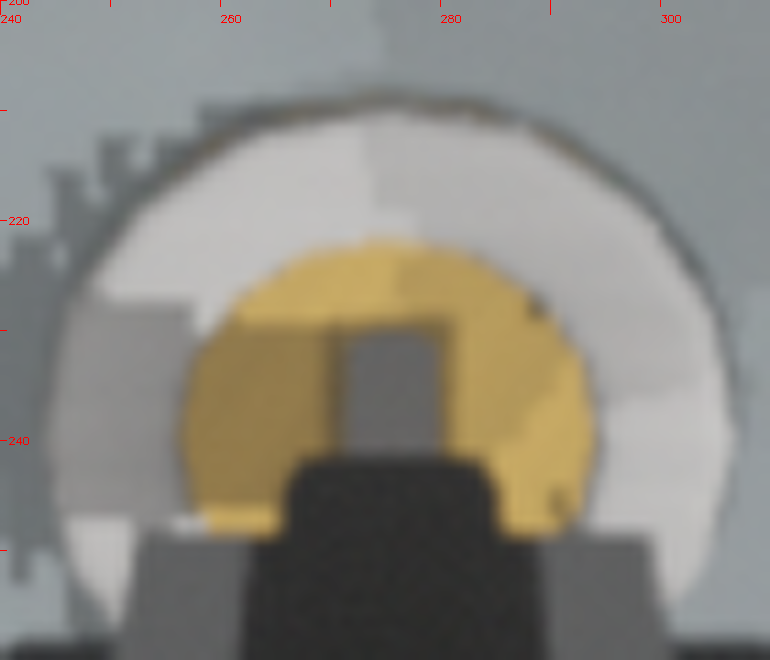

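The tip is about 5 mm into the slot with no contact force. I'll go on down.

```bash
python3 -m creep '[[0,0.002,0,0,0,0,-1],[0,0.004,0,0,0,0,-1],[0,0.006,0,0,0,0,-1],[0,0.008,0,0,0,0,-1],[0,0.009,0,0,0,0,-1],[0,0.009,0,0,0,0,-1]]'
python3 -c "
from h import *
go([469.45,271.05,86],82.6)"
```

```text
time: 15.92
ee_pos: [469.1, 270.0, 85.8]
tool_rot: [[0.992, -0.001, 0.129], [-0.129, -0.001, 0.992], [-0.001, -1.0, -0.001]]
contact_force: [-0.1, -1.1, -1.2]
finger_gap: 9.0
now [469.104 270.026  85.816] yaw 82.6 gap 9.0 t 15.9167 F [-0.082 -1.062 -1.217]
shift [ 0.    -0.     0.001] turn [ 0.001 -0.    -0.001]
```

```bash
python3 -m creep '[[0,0.001,0.001,0,0,0,-1],[0,0.002,0.002,0,0,0,-1],[0,0.003,0.001,0,0,0,-1],[0,0.004,0.0002,0,0,0,-1],[0,0.005,0.001,0,0,0,-1],[0,0.006,0.002,0,0,0,-1],[0,0.007,0.001,0,0,0,-1],[0,0.007,0.001,0,0,0,-1]]'
python3 -c "
from h import *
go([469.45,271.05,77],82.6)"
```

```text
time: 16.58
ee_pos: [469.7, 269.9, 79.4]
tool_rot: [[0.992, 0.0, 0.13], [-0.13, -0.003, 0.992], [0.001, -1.0, -0.003]]
contact_force: [-0.3, -4.3, 5.8]
finger_gap: 9.2
now [469.684 269.897  79.387] yaw 82.55 gap 9.2 t 16.5833 F [-0.349 -4.317  5.824]
shift [-0.     0.002  0.001] turn [ 0.003 -0.001  0.001]
```

```bash
python3 -m creep '[[0,0.002,0.001,0.001,0,0,-1],[0,0.003,0.002,0.002,0,0,-1],[0,0.004,0.001,0.003,0,0,-1],[0,0.005,0,0.003,0,0,-1],[0,0.006,0.001,0.003,0,0,-1],[0,0.007,0.002,0.003,0,0,-1],[0,0.008,0.001,0.003,0,0,-1],[0,0.009,0,0.003,0,0,-1],[0,0.01,0.001,0.003,0,0,-1],[0,0.01,0.001,0.003,0,0,-1]]'
python3 -c "
from h import *
go([469.45,271.05,67],82.6)"
```

```text
time: 17.42
ee_pos: [470.5, 271.5, 69.7]
tool_rot: [[0.992, 0.002, 0.13], [-0.13, 0.002, 0.992], [0.002, -1.0, 0.002]]
contact_force: [1.0, -2.2, 1.7]
finger_gap: 9.0
now [470.519 271.453  69.712] yaw 82.55 gap 9.0 t 17.4167 F [ 1.028 -2.223  1.658]
shift [-0.001  0.003 -0.001] turn [-0.002 -0.001  0.002]
```

```bash
python3 -m creep '[[-0.0005,0.002,0,-0.001,0,0.001,-1],[-0.0007,0.004,-0.0008,-0.002,0,0.002,-1],[-0.0007,0.006,0,-0.002,0,0.002,-1],[-0.0007,0.007,-0.0008,-0.002,0,0.002,-1],[-0.0007,0.008,-0.0004,-0.002,0,0.002,-1],[-0.0007,0.009,-0.0004,-0.002,0,0.002,-1],[-0.0007,0.009,-0.0004,-0.002,0,0.002,-1]]'
python3 -c "
from h import *
go([469.45,271.05,62.1],82.6)"
```

```text
time: 18.0
ee_pos: [470.5, 271.4, 62.0]
tool_rot: [[0.992, 0.002, 0.13], [-0.13, 0.0, 0.992], [0.002, -1.0, 0.0]]
contact_force: [-1.6, -4.6, 11.0]
finger_gap: 9.3
now [470.539 271.45   61.96 ] yaw 82.53 gap 9.3 t 18.0 F [-1.592 -4.639 11.01 ]
shift [-0.001 -0.    -0.001] turn [-0.    -0.001  0.002]
```

```bash
python3 -m creep '[[0,0.002,-0.0003,0,0,0,-1],[0,0.003,-0.0003,0,0,0,-1],[0,0.003,0.0003,0,0,0,-1],[0,0.003,-0.0003,0,0,0,-1]]'
python3 -c "
from h import *
snap('wrist','w12');snap('scene','s12');go([469.45,271.05,62.1],-7.4)
print(arm.get_obs()['joint_positions'])
crop('pics/w12.png',220,190,110,80,7,'pics/w12c.png');crop('pics/s12.png',370,130,80,60,10,'pics/s12c.png')"
```

```text
time: 18.33
ee_pos: [470.6, 271.4, 61.8]
tool_rot: [[0.991, 0.004, 0.13], [-0.13, -0.001, 0.992], [0.004, -1.0, -0.0]]
contact_force: [-3.7, -6.9, 22.1]
finger_gap: 9.2
now [470.636 271.462  61.81 ] yaw 82.52 gap 9.2 t 18.4333 F [-4.323 -6.515 21.493]
shift [-0.001 -0.    -0.001] turn [-0.003  1.569  0.003]
[ -8.229  40.98  -38.501 107.213  35.972  44.404  15.971]
```

View pics/w12c.png

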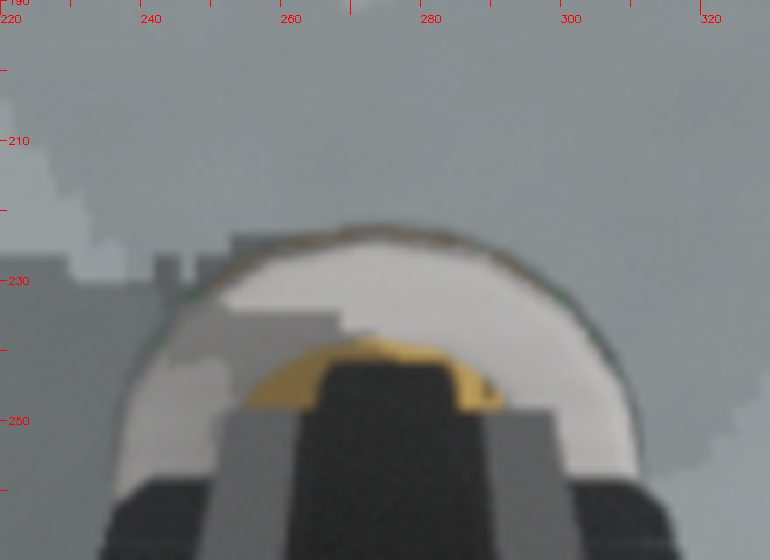

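View pics/s12c.png

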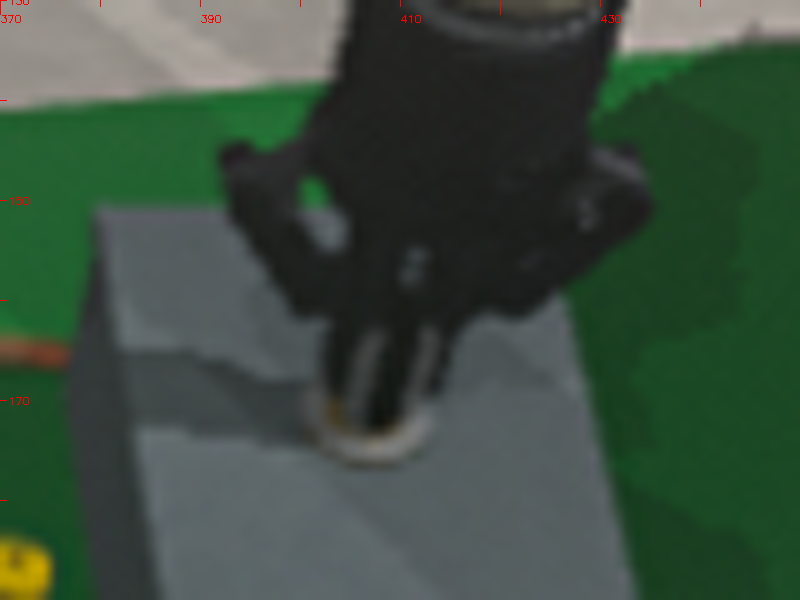

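The key is home. The reported z of 61.8 matches the predicted 62.1, the push force is 22 N, and the head has not slipped in the pads. I'll hold briefly, then turn in stages while keeping a light downward push.

```bash
python3 -m creep '[[0,0.0015,0,0,0,0,-1],[0,0.0015,0,0,0,0,-1],[0,0.0015,0,0,0,0,-1],[0,0.0015,0,0,0.08,0,-1],[0,0.0015,0,0,0.16,0,-1],[0,0.0015,0,0,0.24,0,-1],[0,0.0015,0,0,0.32,0,-1],[0,0.0015,0,0,0.4,0,-1],[0,0.0015,0,0,0.48,0,-1],[0,0.0015,0,0,0.48,0,-1]]'
python3 -c "
from h import *
go([470.6,271.4,62.1],-7.4);print(arm.get_obs()['moment'])"
```

```text
time: 19.27
ee_pos: [470.9, 271.5, 61.9]
tool_rot: [[0.818, 0.006, 0.575], [-0.575, -0.001, 0.818], [0.006, -1.0, 0.002]]
contact_force: [-1.6, -4.8, 13.0]
finger_gap: 9.5
now [470.886 271.49   61.904] yaw 54.88 gap 9.5 t 19.2667 F [-1.634 -4.797 13.015]
shift [-0. -0. -0.] turn [-0.005  1.087  0.004]
[-1.188  0.463  0.03 ]
```

```bash
python3 -m creep '[[0.0002,0.0015,-0.0003,0,0.08,0,-1],[0.0002,0.0015,-0.0003,0,0.16,0,-1],[0.0002,0.0015,-0.0003,0,0.24,0,-1],[0.0002,0.0015,-0.0003,0,0.32,0,-1],[0.0002,0.0015,-0.0003,0,0.4,0,-1],[0.0002,0.0015,-0.0003,0,0.48,0,-1],[0.0002,0.0015,-0.0003,0,0.56,0,-1],[0.0002,0.0015,-0.0003,0,0.56,0,-1]]'
python3 -c "
from h import *
go([470.6,271.4,62.1],-7.4);print(arm.get_obs()['moment'],arm.get_obs()['joint_positions'])"
```

```text
time: 19.93
ee_pos: [471.1, 271.4, 61.9]
tool_rot: [[0.386, 0.008, 0.923], [-0.923, -0.002, 0.386], [0.004, -1.0, 0.007]]
contact_force: [-0.9, -4.6, 13.0]
finger_gap: 9.3
now [471.115 271.42   61.929] yaw 22.69 gap 9.3 t 19.9333 F [-0.896 -4.627 12.972]
shift [-0.    -0.    -0.001] turn [-0.007  0.525  0.003]
[-1.109  0.458  0.013] [-18.383  37.33  -21.742 107.604  21.566  38.783 -30.344]
```

```bash
python3 -m creep '[[0.0002,0.0015,-0.0003,-0.001,0.08,0,-1],[0.0002,0.0015,-0.0003,-0.002,0.16,0.001,-1],[0.0002,0.0015,-0.0003,-0.003,0.24,0.001,-1],[0.0002,0.0015,-0.0003,-0.004,0.32,0.002,-1],[0.0002,0.0015,-0.0003,-0.005,0.4,0.002,-1],[0.0002,0.0015,-0.0003,-0.005,0.48,0.002,-1],[0.0002,0.0015,-0.0003,-0.005,0.56,0.002,-1],[0.0002,0.0015,-0.0003,-0.005,0.63,0.002,-1],[0.0002,0.0015,-0.0003,-0.005,0.63,0.002,-1],[0.0002,0.0015,-0.0003,-0.005,0.63,0.002,-1]]'
python3 -c "
from h import *
snap('wrist','w13');snap('scene','s13');snap('top','t13')
go([470.6,271.4,62.1],-13.7);print(arm.get_obs()['moment'],arm.get_obs()['joint_positions'])
crop('pics/w13.png',200,180,150,110,5,'pics/w13c.png')"
```

```text
time: 20.77
ee_pos: [471.1, 271.5, 61.9]
tool_rot: [[-0.231, 0.004, 0.973], [-0.973, 0.0, -0.231], [-0.001, -1.0, 0.004]]
contact_force: [-2.5, -4.8, 12.7]
finger_gap: 9.5
now [471.113 271.454  61.915] yaw -13.35 gap 9.0 t 20.9167 F [-1.924 -4.982 13.751]
shift [ 0.    -0.    -0.001] turn [-0.004  0.006 -0.001]
[-1.068  0.603  0.066] [-24.693  36.25  -11.701 107.69   11.685  37.001 -56.88 ]
```

View pics/w13c.png

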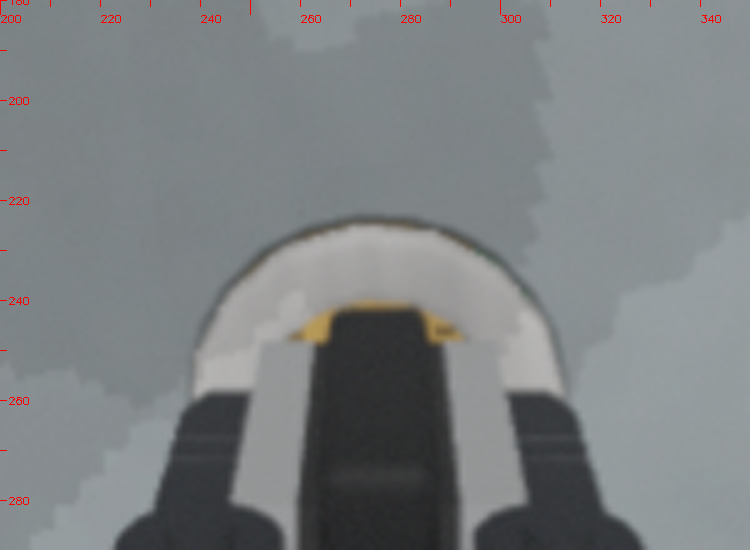

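View pics/s13.png

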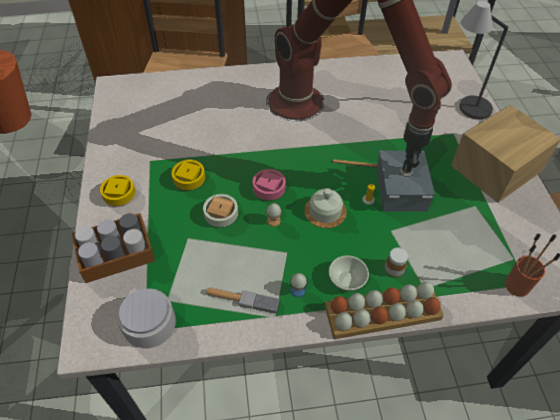

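```bash
python3 -c "
from h import *
import numpy as np
crop('pics/w12.png',245,230,60,25,12,'pics/a.png');crop('pics/w13.png',245,230,60,25,12,'pics/b.png')
a=cv2.imread('pics/a.png');b=cv2.imread('pics/b.png');cv2.imwrite('pics/ab.png',np.vstack([a,b]))"
```

```text
(no output)
```

View pics/ab.png

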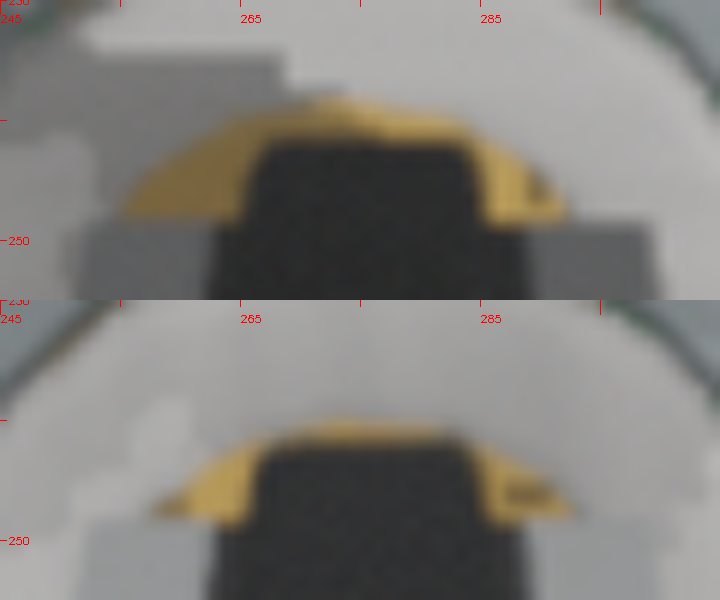

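The marks near the pads look partly like shadow, so they don't prove the turn. I'll turn a little further to feel for the stop in the moment reading.

```bash
python3 -m creep '[[0,0.0015,0,-0.003,0.03,0,-1],[0,0.0015,0,-0.003,0.05,0,-1],[0,0.0015,0,-0.003,0.05,0,-1],[0,0.0015,0,-0.003,0.05,0,-1]]'
python3 -c "
from h import *
go([470.6,271.4,62.1],-13.7);print(arm.get_obs()['moment'])"
python3 -m creep '[[0,0.0015,0,-0.002,0.03,0,-1],[0,0.0015,0,-0.002,0.04,0,-1],[0,0.0015,0,-0.002,0.04,0,-1],[0,0.0015,0,-0.002,0.04,0,-1]]'
python3 -c "
from h import *
go([470.6,271.4,62.1],-13.7);print(arm.get_obs()['moment'])"
```

```text
time: 21.25
ee_pos: [471.1, 271.5, 61.9]
tool_rot: [[-0.278, 0.002, 0.96], [-0.96, 0.001, -0.278], [-0.001, -1.0, 0.002]]
contact_force: [-2.2, -4.7, 14.3]
finger_gap: 9.2
now [471.096 271.464  61.92 ] yaw -16.16 gap 9.2 t 21.25 F [-2.188 -4.747 14.308]
shift [ 0.    -0.    -0.001] turn [-0.002 -0.043 -0.001]
[-1.162  0.612  0.111]
time: 21.58
ee_pos: [471.1, 271.4, 61.9]
tool_rot: [[-0.316, 0.001, 0.949], [-0.949, 0.001, -0.316], [-0.002, -1.0, 0.001]]
contact_force: [-3.4, -4.4, 14.6]
finger_gap: 9.1
now [471.114 271.44   61.898] yaw -18.39 gap 9.1 t 21.5833 F [-3.389 -4.447 14.642]
shift [ 0.    -0.    -0.001] turn [-0.001 -0.082 -0.002]
[-1.107  0.608  0.082]
```

```bash
python3 -m creep '[[0,0.0015,0,0,0,0,-1],[0,0.0015,0,0,0,0,-1],[0,0.0015,0,0,0,0,-1],[0,0.0015,0,0,0,0,-1],[0,0.0015,0,0,0,0,-1],[0,0.0015,0,0,0,0,-1]]'
python3 -c "
from h import *
snap('top','t14');snap('scene','s14')
print(arm.get_obs()['moment'],arm.get_obs()['qd']);go([470.6,271.4,62.1],-13.7)
print('lid knob',tri(('top',0,0),('scene',0,0)) if 0 else '')
crop('pics/s14.png',280,130,160,110,5,'pics/s14c.png')"
```

```text
time: 22.08
ee_pos: [471.1, 271.4, 61.9]
tool_rot: [[-0.315, 0.002, 0.949], [-0.949, 0.001, -0.315], [-0.002, -1.0, 0.002]]
contact_force: [-3.0, -5.3, 14.5]
finger_gap: 9.3
[-1.182  0.656  0.06 ] [ 0.042 -0.022 -0.148  0.043  0.061 -0.044  0.001]
now [471.119 271.432  61.888] yaw -18.33 gap 9.2 t 22.1833 F [-2.12 -4.53 13.84]
shift [ 0.    -0.    -0.001] turn [-0.002 -0.081 -0.002]
lid knob
```

View pics/s14c.png

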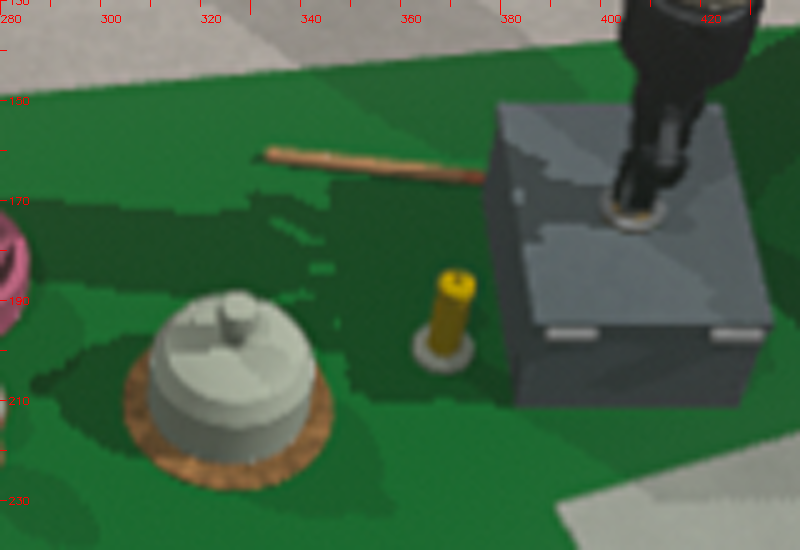

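View pics/t14.png

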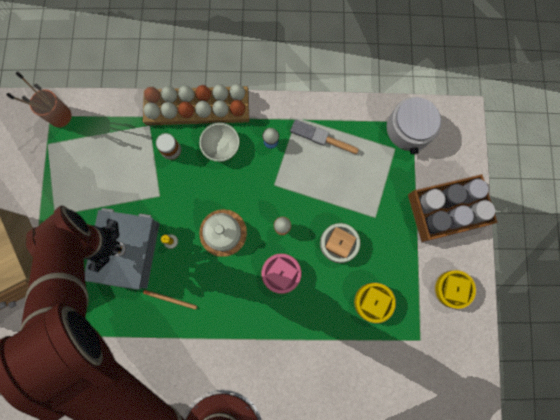

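The lid sits centred on the mat, with its knob at (219,230) in the top view. The bystanders are where they started, and the key is home, turned and steady. I'm handing it in.

```bash
python3 -c "
from rig import arm
print(arm.finish_job()); o=arm.get_obs(); print(o['time'],o['ee_pos'],o['finger_gap'])"
```

```text
the job is handed in; nothing more can be done
None
the job is handed in; nothing more can be done
```

The job is done and handed in at about 22 s. The lid is upright on the middle of the mat, and the key is fully home in the lock, turned clockwise and still gripped. The system gave no verdict, so what follows is from my own checks.

**What went wrong on the way:** My first try at the knob closed on air. The shut fingertips looked about 35 mm higher than the reported TCP, which disagrees with the stated tool frame. I worked from that measured offset afterwards, and nothing was touched or shifted by the miss.

**Last checks before hand-in:**
- **Key home:** the reported height was 61.9 mm against 62.1 mm expected, with about 14 N of downward push. There was no sign of the key slipping when it seated. The finger gap was 9.2 mm, so the key was still gripped.
- **Turn:** the tool turned about 1.76 rad. Allowing up to about 0.15 rad of play between key and slot, the cylinder should be near 1.6 rad. The moment reading was 0.06 to 0.11 N m, in line with the spring's 0.1, and I did not feel the stop. I could not see the cylinder's angle directly, because the marks on the brass were mixed up with shadow.
- **Side load:** about 5 N of side force remained on the key.
- **Lid and bystanders:** the top and scene views show the lid centred on the mat. The egg cups, candle, bowl and jar are where they started.

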